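# Pack the lunch box in layers with the divider that fits

### The arm

A 7-joint arm with a two-finger parallel gripper is mounted at the origin on a cart in front of the work surface, level with it; the furniture and walls round the work are solid. World frame = base frame: x ahead of the robot, y to its left, z up, the work surface at z = 0. Lengths are in m, angles in degrees, forces in N, time in s.
With the tool pointing down it reaches from about 0.4 to 0.85 m from the base axis. Payload 4.5 kg.
Tool frame: the origin (TCP) lies between the finger pads; the fingertips stand 11 mm ahead of it and the grasp point (between the pads) lies 8 mm behind it; z points along the fingers, y is the line along which they close (so a half turn about z gives the same grasp; the last joint's range is limited). The gripper opens to 85 mm and grips with 20 to 120 N. Pads are 22 mm wide; open, the fingers measure 114 mm over their backs; the gripper's body (76 mm by 85 mm) begins 54 mm behind the grasp point. The pads swing forward as they close: fully open they stand 13 mm farther back than shut.
Start: joints at [-67.048, 39.483, -11.15, 89.685, 9.013, 51.709, -12.324], TCP at [0.224, 0.583, 0.242] pointing down, gripper open.
Joint ranges: [-172.22, 172.22], [-26.19, 119.32], [-84.43, 86.54], [7.71, 146.69], [-57.33, 237.33], [2.42, 119.75], [-152.13, 152.13]. Speed limits (degrees/s): [147.25, 147.25, 180, 180, 180, 180, 180].

### API

Orientations are given as a 3x3 rotation matrix whose columns are the frame's x, y, z axes.
In Python, from bench import * gives the robot as it stands. The module is installed in compiled form; this text tells all that it offers.
- The arm moves only by the tool servo_tool, never from a script. Its argument "deltas" is a list of rows, each an object of numbers: "x", "y", "z": the shift along the tool's x, y, z in mm; "rx", "ry", "rz": the turn, a rotation vector about the tool's x, y, z in rad; "jaw": the closure, from 0 (fully open) to 1 (shut). In form: [{"x": .., "y": .., "z": .., "rx": .., "ry": .., "rz": .., "jaw": ..}, ...]. A call has 1 to 12 rows; each row shifts and turns the commanded pose from where the row before left it, along the tool's axes as they then stand; what a row does not reach is not made up. A row lasts 1/8 s, in which the tool goes at most 62.5 mm and 10.7 degrees, less where a joint would pass 70% of its speed; a pose out of reach is approached as far as the arm can. A call is refused whole if a number of a shift passes 62.5 or a number of a turn 0.188, either way. A call with a gripper value outside its range is refused whole. The fingers move at their own pace and stop on an object; "grip_force" is the grip in N (left out, the last holds). Time passes only in rows, so rows that do not move let the fingers close. It gives the time, the measured TCP pose, the force, the opening and the grip force at its end, in the units of the state.
- get_state(): the state, without advancing time (a new reading comes with each control period).
- camera(name): name is "side" or "top" or "wrist"; returns a dict with "color" (480x640x3 uint8, blue, green, red), "fov_y" (degrees; the focal length in pixels is half the picture's height over the tangent of half this angle, whatever the lens; pixels are square), "cx", "cy" (the principal point, pixels), "k1" (the pictures are not rectified: a ray, as slopes to the right and down, at radius r is drawn at 1 + k1 r^2 times it, then the intrinsics apply), "T" (4x4, takes a point from camera to world coordinates); the wrist camera has in their place "mount" (4x4, takes a point from camera to tool coordinates, whose origin is the TCP and whose axes are the flange's). Camera axes: x right, y down, z forward; pixel columns grow to the right and rows downward; lengths in m; the calibration is good to about 2 mm. A picture is of the moment at which its call begins: read the wrist's pose just before it. There is no depth.
- finish_job(): hands the job in; it is judged then, once.
The state is a dict: "time_s": time; "joint_positions": joint angles; "qvel": joint speeds; "effort": joint torques, N m; "eef_pos": TCP position; "orientation": TCP orientation; "contact_force": force on the tool from outside, world axes, zero at the start; "ft_torque": the same for the moment, N m; "width": opening from 0.0 (shut) to 1.0 (fully open); "grip_force": force on a finger pad.
Only numpy, scipy, OpenCV 4.12 (cv2) and the standard library are available. Lean on these libraries where they do the work, as an engineer would, in place of code of your own. Each camera call takes 0.05 s, during which the arm holds its last target. There are 200 camera calls.

### The job

Pack the lunch box in layers: put all the red snack cartons on its floor, then lay in the one divider that fits this box (of three look-alikes), flat on the end ledges with its handle up, and stand both blue-capped dip tubs upright on it. Then put the lid fully on and press its red vacuum plunger down to its stop. Leave the two other dividers on the worktop and the salt shaker, teaspoon, pen, battery and peeler where they are.

Things in the scene. Friction and masses are not known exactly. Their poses are not given: they have to be found in the camera images.
- box_grey: open grey lunch box, heavy (2.5 kg, stays put; of two kinds one is there, the other absent). Outside 117 (x) x 172 (y) x 64 mm high; side walls 6 mm, end walls 6 mm, floor 5 mm. Inside 105 x 160 mm (y) above the ledges; a ledge 10 mm wide at each short end, top 52 mm above the worktop, so 140 mm between ledges. Origin: centre of the underside, z up
- box_green: open green lunch box, heavy (2.5 kg, stays put; of two kinds one is there, the other absent). Outside 117 (x) x 172 (y) x 64 mm high; side walls 6 mm, end walls 17 mm, floor 5 mm. Inside 105 x 138 mm (y) above the ledges; a ledge 10 mm wide at each short end, top 52 mm above the worktop, so 118 mm between ledges. Origin: centre of the underside, z up
- divider_a_handle (a point): divider plate a: pale yellow flat plate 100 (x) x 177 (y) x 4 mm, 60 g, lying flat with its handle up: an ochre fin in the middle, 40 mm long (along x), 12 mm thick (along y), top 28 mm above the plate's underside. The three dividers look alike but for their length (177, 155, 133 mm). Point: middle of the handle, 16 mm above the underside; axes of the plate, z up
- divider_b_handle (a point): divider plate b: pale yellow flat plate 100 (x) x 155 (y) x 4 mm, 60 g, lying flat with its handle up: an ochre fin in the middle, 40 mm long (along x), 12 mm thick (along y), top 28 mm above the plate's underside. The three dividers look alike but for their length (177, 155, 133 mm). Point: middle of the handle, 16 mm above the underside; axes of the plate, z up
- divider_c_handle (a point): divider plate c: pale yellow flat plate 100 (x) x 133 (y) x 4 mm, 60 g, lying flat with its handle up: an ochre fin in the middle, 40 mm long (along x), 12 mm thick (along y), top 28 mm above the plate's underside. The three dividers look alike but for their length (177, 155, 133 mm). Point: middle of the handle, 16 mm above the underside; axes of the plate, z up
- carton_1_mid (a point): small snack carton, red with a yellow band, 42 (x) x 30 (y) x 44 (z) mm, about 45 g; two or three are there. Point: its centre, 22 mm above its underside
- carton_2_mid (a point): small snack carton, red with a yellow band, 42 (x) x 30 (y) x 44 (z) mm, about 45 g; two or three are there. Point: its centre, 22 mm above its underside
- carton_3_mid (a point): small snack carton, red with a yellow band, 42 (x) x 30 (y) x 44 (z) mm, about 45 g; two or three are there. Point: its centre, 22 mm above its underside
- tub_1_mid (a point): small round dip tub, white with a blue cap, 46 mm across the body (44 mm cap), 30 mm high, 50 g. Point: its centre, 15 mm above its underside
- tub_2_mid (a point): small round dip tub, white with a blue cap, 46 mm across the body (44 mm cap), 30 mm high, 50 g. Point: its centre, 15 mm above its underside
- lid_collar (a point): deep white lid (fits both boxes), 128 (x) x 183 (y) mm, 42 mm deep, 180 g. Its skirt hangs 10 mm down round the outside of the box's rim with 2.5 mm play a side (on: skirt edge 54 mm above the worktop); tubs have 4 mm to spare below it. Grip the black round collar on top, 32 mm across, 42 to 70 mm above the skirt edge. Point: collar's middle, 58 mm above the skirt edge; z up
- plunger_top (a point): centre of the top of the red round plunger head (24 mm across) above the lid's collar, 91.5 mm above the skirt's lower edge when up
- plunger (a joint): press of the lid's vacuum plunger, m: 0 up, 0.010 at its stop; a spring raises it again; 1.6 N to start, 5.6 N at the stop
- salt_shaker: bystander, leave alone: salt shaker, clear with a grey cap, 44 mm across, 90 mm high, standing, on the worktop. Origin: centre of its underside
- teaspoon: bystander, leave alone: steel teaspoon, 137 mm long, on the worktop. Origin: centre of its underside
- pen: bystander, leave alone: white and blue pen, 145 mm long, on the worktop. Origin: centre of its underside
- battery: bystander, leave alone: white and green battery, 50 mm long, 15 mm thick, on the worktop. Origin: centre of its underside
- peeler: bystander, leave alone: peeler with a dark green handle, 170 mm long, on the worktop. Origin: centre of its underside
Things that resemble listed ones, but are neither listed nor needed, are in the scene too. What is shaped like the part that bears carton_2_mid but grey is not meant.

How it is judged:
By the outcome, as a careful person would: the job done as asked, in the order asked, and still so for the second after the job is handed in, with the robot touching nothing.
Of box_grey, box_green only 1 to 1 are there at a start; the rules pass over those that are not, and their reading is None.
Of carton_1, carton_2, carton_3 only 2 to 3 are there at a start; the rules pass over those that are not, and their reading is None.
At some moment in a run one of carton_1, carton_2, carton_3, tub_1, tub_2 may be knocked a few centimetres aside while the robot is not near it.
Once in a run the grip may slacken for a moment while it holds something.
It also fails if it takes over 192 s, if anything falls off the work surface, if the arm or the gripper's body presses on something with over 40 N, if the wrist force passes 120 N, or if a joint passes its speed limit or range.

## Working session

There is one attempt and no reset: what is moved stays moved. The work goes in short steps, Python scripts to look and compute and a tool call to move; the robot and the scene stay as the last step left them, time stands still between calls to the robot, and variables do not carry over. Pictures are saved under pics/ and viewed, at most 14 in all, crops included, and the job is handed in when it is done.

Besides the shell and the picture viewer there is one more tool, called after ">>>" as name([rows], argument=value, ...), one row to a line, values as JSON. servo_tool: Moves the arm, as the interface text tells. Its arguments: {"type":"object","properties":{"deltas":{"type":"array","items":{"type":"object","properties":{"x":{"type":"number"},"y":{"type":"number"},"z":{"type":"number"},"rx":{"type":"number"},"ry":{"type":"number"},"rz":{"type":"number"},"jaw":{"type":"number"}}}},"grip_force":{"type":"number"}},"required":["deltas"]}

```bash
mkdir -p pics; cat > h.py <<'E'
from bench import *
import numpy as np, cv2
def K(c):
    f=240/np.tan(np.radians(c["fov_y"])/2)
    return np.array([[f,0,c["cx"]],[0,f,c["cy"]],[0,0,1]]),np.array([c["k1"],0,0,0,0.])
def ray(c,T,px):
    k,d=K(c); p=cv2.undistortPoints(np.array(px,float).reshape(-1,1,2),k,d).reshape(-1,2)
    r=np.c_[p,np.ones(len(p))]@T[:3,:3].T
    return T[:3,3],r
def onz(c,T,px,z):
    o,r=ray(c,T,px); return o+r*((z-o[2])/r[:,2])[:,None]
def proj(c,T,P):
    k,d=K(c); Ti=np.linalg.inv(T); q=np.array(P,float).reshape(-1,3)@Ti[:3,:3].T+Ti[:3,3]
    return cv2.projectPoints(q,np.zeros(3),np.zeros(3),k,d)[0].reshape(-1,2)
def wristT(s,c):
    T=np.eye(4);T[:3,:3]=np.array(s["orientation"]);T[:3,3]=s["eef_pos"];return T@c["mount"]
def grab(n):
    s=get_state(); c=camera(n); return c,(wristT(s,c) if n=="wrist" else c["T"])
E
python3 - <<'E'
from h import *
s=get_state();print({k:np.round(v,3).tolist() for k,v in s.items()})
for n in("top","side","wrist"):
    c,T=grab(n);cv2.imwrite(f"pics/{n}0.png",c["color"]);print(n,c["fov_y"],c["k1"],c["cx"],c["cy"],np.round(T,3).tolist())
    if n=="wrist":print(c["mount"])
E
```

```text
{'time_s': 0.0, 'joint_positions': [-67.046, 39.533, -11.145, 89.748, 9.013, 51.71, -12.325], 'qvel': [-0.003, 0.008, -0.003, -0.091, -0.03, 0.001, 0.043], 'effort': [-0.0, -53.961, -1.267, -15.855, 0.009, 0.009, -0.0], 'eef_pos': [0.224, 0.583, 0.241], 'orientation': [[-0.933, 0.359, -0.001], [0.359, 0.933, -0.002], [-0.0, -0.002, -1.0]], 'contact_force': [-0.06, 0.451, 0.45], 'ft_torque': [-0.033, -0.026, 0.001], 'grip_force': 0.0, 'width': 0.999}
top 52.59662111733945 -0.10593074982685892 316.8413131522112 230.0705331323478 [[-0.093, -0.975, 0.201, 0.269], [-0.996, 0.09, -0.024, 0.013], [0.005, -0.202, -0.979, 1.239], [0.0, 0.0, 0.0, 1.0]]
side 48.58870671401887 -0.12466226469946513 323.4285638561593 247.98743592566294 [[0.984, -0.1, 0.145, 0.318], [-0.177, -0.589, 0.788, -1.02], [0.006, -0.802, -0.598, 0.888], [0.0, 0.0, 0.0, 1.0]]
wrist 70.51841372564772 -0.06330292763167435 316.8636741776973 241.63462007982926 [[0.358, 0.9, 0.248, 0.161], [0.934, -0.344, -0.098, 0.607], [-0.002, 0.267, -0.964, 0.373], [0.0, 0.0, 0.0, 1.0]]
[[ 6.87870689e-04 -9.63762635e-01 -2.66760397e-01  6.77674664e-02]
 [ 9.99999516e-01  8.50433932e-04 -4.93874247e-04  1.25842182e-04]
 [ 7.02839639e-04 -2.66759928e-01  9.63762754e-01 -1.31554178e-01]
 [ 0.00000000e+00  0.00000000e+00  0.00000000e+00  1.00000000e+00]]
```

View pics/top0.png

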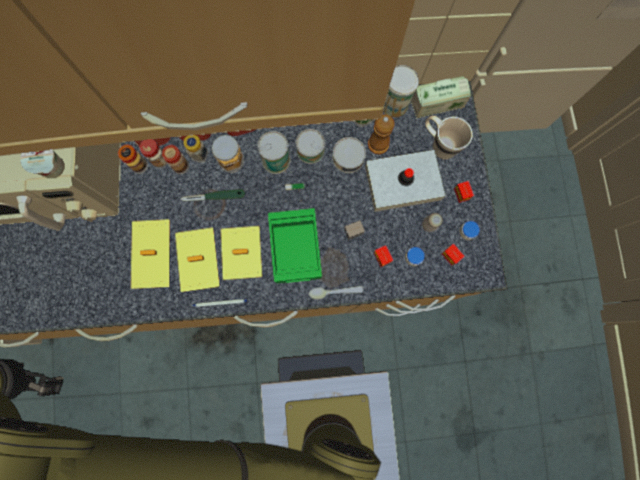

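View pics/side0.png

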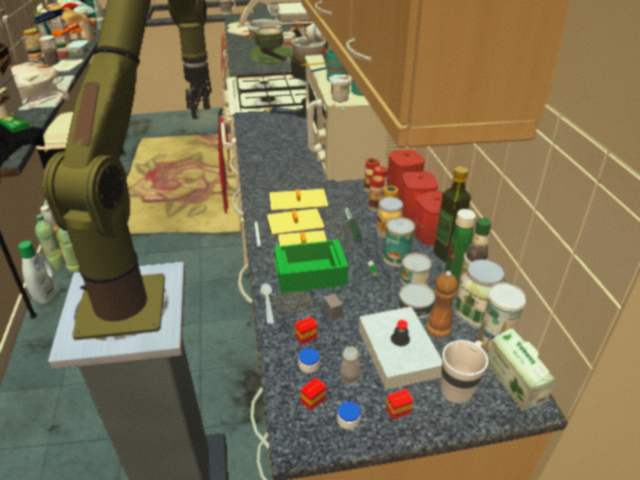

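Top view: the green box is at (295,245). The dividers are at (150,254), (197,259) and (241,252), and the rightmost is the shortest. Red cartons are at (384,256), (454,254) and (465,191), with a grey decoy at (355,229). Tubs are at (415,256) and (471,229), and the lid is at (405,180) with its plunger at (408,174). The salt shaker is at (434,222).

Could be mistaken: red jar caps at (150,150) for cartons, and the grey block at (355,229). I choose the three red blocks with a yellow band.

```bash
cat > m.py <<'E'
from h import *
def blobs(img,name,amin=30):
    h=cv2.cvtColor(cv2.GaussianBlur(img,(3,3),0),cv2.COLOR_BGR2HSV);H,S,V=cv2.split(h)
    m={"red":((H<8)|(H>172))&(S>170)&(V>90),"carton":((H<32)|(H>172))&(S>150)&(V>70),"blue":(H>98)&(H<125)&(S>130)&(V>70),"green":(H>50)&(H<75)&(S>150)&(V>60),
       "yellow":(H>22)&(H<35)&(S>60)&(V>150),"ochre":(H>8)&(H<22)&(S>150)&(V>120)}[name].astype(np.uint8)
    m=cv2.morphologyEx(m,cv2.MORPH_CLOSE,np.ones((3,3)))
    cs,_=cv2.findContours(m,cv2.RETR_EXTERNAL,cv2.CHAIN_APPROX_NONE)
    return [c.reshape(-1,2) for c in cs if cv2.contourArea(c)>amin]
def rect(c,T,cnt,z):
    P=onz(c,T,cnt,z)[:,:2].astype(np.float32)*1000
    r=cv2.minAreaRect(P);return np.round(r[0]),np.round(r[1]),round(r[2],1)
E
python3 - <<'E'
from m import *
c,T=grab("top")
for n,z in(("red",.044),("blue",.03),("green",.064),("yellow",.004),("ochre",.028)):
    for b in blobs(c["color"],n): 
        m=b.mean(0)
        print(n,m.round(),len(b),*rect(c,T,b,z))
print("lid corners z=.042",onz(c,T,[[368,165],[438,152],[443,195],[376,208]],.042).round(3).tolist())
print("plunger",onz(c,T,[[408,174]],.0915).round(3).tolist(), "salt",onz(c,T,[[435,218]],.09).round(3).tolist())
print("cab",onz(c,T,[[405,120],[300,130],[470,110]],0).round(3).tolist())
s,_=grab("side")
big=lambda im,x,y,w,h,k:cv2.resize(im[y:y+h,x:x+w],None,fx=k,fy=k,interpolation=cv2.INTER_CUBIC)
a=big(c["color"],340,140,160,140,4)
cv2.imwrite("pics/crop1.png",a)
E
```

```text
red [383. 256.] 48 [ 434. -174.] [42. 32.] 19.8
red [453. 254.] 49 [ 420. -350.] [40. 39.] 38.0
red [465. 190.] 46 [ 584. -407.] [42. 32.] 9.4
red [408. 173.] 22 [ 642. -266.] [20. 22.] 39.7
red [173. 159.] 29 [738. 340.] [17. 34.] 25.4
red [156. 147.] 62 [779. 390.] [27. 66.] 48.6
blue [416. 255.] 46 [ 430. -260.] [41. 41.] 84.5
blue [471. 229.] 45 [ 484. -412.] [42. 40.] 84.7
green [294. 245.] 224 [477.  44.] [176. 115.] 0.3
yellow [197. 259.] 188 [475. 300.] [155. 101.] 3.3
yellow [241. 252.] 172 [482. 184.] [101. 134.] 89.2
yellow [150. 254.] 204 [501. 423.] [ 99. 177.] 88.2
ochre [195. 258.] 31 [473. 298.] [36. 10.] 84.9
ochre [148. 252.] 32 [500. 419.] [37. 10.] 84.9
ochre [240. 251.] 31 [481. 183.] [36. 10.] 84.8
ochre [129. 155.] 69 [768. 467.] [65. 43.] 41.4
ochre [385. 124.] 54 [ 791. -224.] [41. 41.] 82.9
lid corners z=.042 [[0.674, -0.164, 0.042], [0.694, -0.353, 0.042], [0.576, -0.348, 0.042], [0.558, -0.171, 0.042]]
plunger [[0.625, -0.253, 0.091]] salt [[0.508, -0.305, 0.09]]
cab [[0.81, -0.288, 0.0], [0.805, 0.003, 0.0], [0.826, -0.476, 0.0]]
```

View pics/crop1.png

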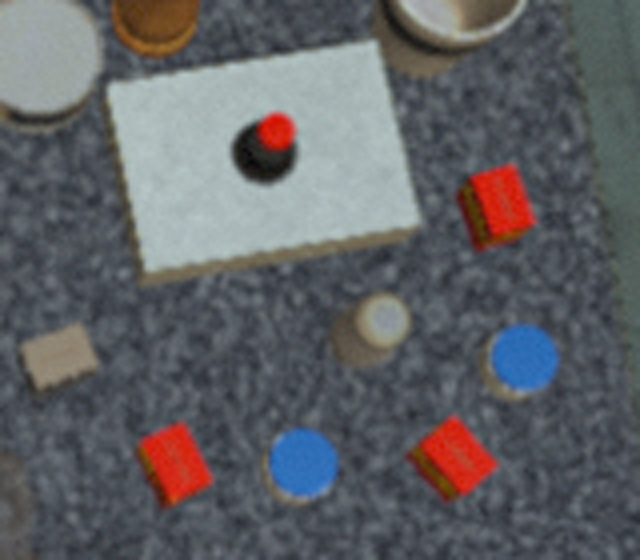

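The crop confirms the choice: three red cartons with yellow bands, the two blue tubs, the lid, and the beige-grey block at (60,355), which is left out. The green box needs the 133 mm divider, found at world (482,184). First I turn the tool to x=+Y, y=+X and go above the box.

>>> servo_tool([
  {"rz":0.172},
  {"rz":0.172},
  {"rz":0.172},
  {"rz":0.172},
  {"rz":0.172},
  {"rz":0.172},
  {"rz":0.172},
  {"rz":0},
], grip_force=40)

```text
invalid input
```

>>> servo_tool([
  {"x":-54,"y":20},
  {"x":-54,"y":20},
  {"x":-54,"y":20},
  {"x":-54,"y":20},
  {"x":-54,"y":20},
  {"x":-54,"y":20},
  {"x":-54,"y":20},
  {"x":-54,"y":20},
  {"x":-54,"y":20},
  {"x":-54,"y":20},
  {},
  {},
])

```text
invalid input
```

```bash
cat >> m.py <<'E'
def st():
    s=get_state();R=np.array(s["orientation"]);print("t%.2f"%s["time_s"],"pos",(np.array(s["eef_pos"])*1000).round(1),"x-yaw %.1f"%np.degrees(np.arctan2(R[1,0],R[0,0])),"tilt",R[:2,2].round(3),"j",np.round(s["joint_positions"]).tolist(),"w %.3f f %.0f"%(s["width"],s["grip_force"]),"F",np.round(s["contact_force"],1));return s
def to(x,y,z=None,s=None):
    s=s or get_state();p=np.array(s["eef_pos"])*1000;d=np.array([x,y,p[2] if z is None else z])-p
    print("delta tool to",(x,y,z),(np.array(s["orientation"]).T@d).round(1))
E
python3 - <<'E'
from m import *
s=st();c,T=grab("wrist");cv2.imwrite("pics/w1.png",c["color"])
for b in blobs(c["color"],"green",500):print(b.min(0),b.max(0),*rect(c,T,b,.064))
E
```

```text
t0.25 pos [224.  583.2 241.9] x-yaw 159.0 tilt [-0.    -0.001] j [-67.0, 40.0, -11.0, 90.0, 9.0, 52.0, -12.0] w 0.999 f 0 F [ 0.4 -0.2 -0.6]
```

View pics/w1.png

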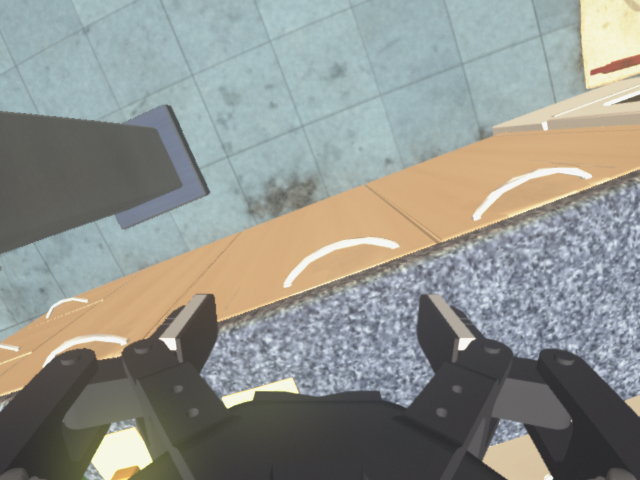

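Both moves were refused, so I'll give every key in each row. The wrist image shows the cabinet front and the fingers at (190,320) and (450,320); nothing moved.

>>> servo_tool([
  {"x":0,"y":0,"z":0,"rx":0,"ry":0,"rz":0.172,"jaw":0},
  {"x":0,"y":0,"z":0,"rx":0,"ry":0,"rz":0.172,"jaw":0},
  {"x":0,"y":0,"z":0,"rx":0,"ry":0,"rz":0.172,"jaw":0},
  {"x":0,"y":0,"z":0,"rx":0,"ry":0,"rz":0.172,"jaw":0},
  {"x":0,"y":0,"z":0,"rx":0,"ry":0,"rz":0.172,"jaw":0},
  {"x":0,"y":0,"z":0,"rx":0,"ry":0,"rz":0.172,"jaw":0},
  {"x":0,"y":0,"z":0,"rx":0,"ry":0,"rz":0.172,"jaw":0},
  {"x":0,"y":0,"z":0,"rx":0,"ry":0,"rz":0,"jaw":0},
], grip_force=40)

```text
time_s: 1.3
eef_pos: [0.2238, 0.5835, 0.2422]
orientation: [[-0.002, 1.0, 0.0], [1.0, 0.002, -0.0], [-0.0, 0.0, -1.0]]
contact_force: [0.4, -0.5, -0.8]
width: 0.999
grip_force: 0.0
```

>>> servo_tool([
  {"x":-54,"y":20,"jaw":0},
  {"x":-54,"y":20,"jaw":0},
  {"x":-54,"y":20,"jaw":0},
  {"x":-54,"y":20,"jaw":0},
  {"x":-54,"y":20,"jaw":0},
  {"x":-54,"y":20,"jaw":0},
  {"x":-54,"y":20,"jaw":0},
  {"x":-54,"y":20,"jaw":0},
  {"x":-54,"y":20,"jaw":0},
  {"x":-54,"y":20,"jaw":0},
  {"x":0,"jaw":0},
  {"x":0,"jaw":0},
])

```text
invalid input
```

```bash
python3 - <<'E'
from m import *
s=st();c,T=grab("wrist");cv2.imwrite("pics/w2.png",c["color"])
for b in blobs(c["color"],"green",500):print(b.min(0),b.max(0),*rect(c,T,b,.064))
E
```

```text
t1.30 pos [223.8 583.5 242.2] x-yaw 90.1 tilt [ 0. -0.] j [-78.0, 40.0, 9.0, 90.0, -7.0, 51.0, -66.0] w 0.999 f 0 F [ 0.4 -0.5 -0.8]
```

View pics/w2.png

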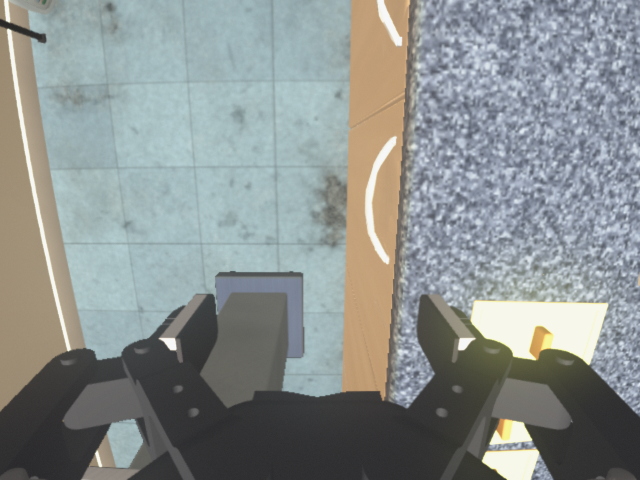

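Every key is required. The picture is still the start spot: the divider is at right (540,340).

>>> servo_tool([
  {"x":-54,"y":20,"z":0,"rx":0,"ry":0,"rz":0,"jaw":0},
  {"x":-54,"y":20,"z":0,"rx":0,"ry":0,"rz":0,"jaw":0},
  {"x":-54,"y":20,"z":0,"rx":0,"ry":0,"rz":0,"jaw":0},
  {"x":-54,"y":20,"z":0,"rx":0,"ry":0,"rz":0,"jaw":0},
  {"x":-54,"y":20,"z":0,"rx":0,"ry":0,"rz":0,"jaw":0},
  {"x":-54,"y":20,"z":0,"rx":0,"ry":0,"rz":0,"jaw":0},
  {"x":-54,"y":20,"z":0,"rx":0,"ry":0,"rz":0,"jaw":0},
  {"x":-54,"y":20,"z":0,"rx":0,"ry":0,"rz":0,"jaw":0},
  {"x":-54,"y":20,"z":0,"rx":0,"ry":0,"rz":0,"jaw":0},
  {"x":-54,"y":20,"z":0,"rx":0,"ry":0,"rz":0,"jaw":0},
  {"x":-54,"y":20,"z":0,"rx":0,"ry":0,"rz":0,"jaw":0},
  {"x":0,"y":0,"z":0,"rx":0,"ry":0,"rz":0,"jaw":0},
])

```text
time_s: 2.85
eef_pos: [0.4456, -0.016, 0.2426]
orientation: [[0.007, 1.0, 0.002], [1.0, -0.007, -0.002], [-0.002, 0.002, -1.0]]
contact_force: [0.1, 1.2, -0.2]
width: 0.999
grip_force: 0.0
```

```bash
python3 - <<'E'
from m import *
s=st();c,T=grab("wrist");cv2.imwrite("pics/w3.png",c["color"])
for b in blobs(c["color"],"green",500):print(b.min(0),b.max(0),*rect(c,T,b,.064))
E
```

```text
t2.85 pos [445.6 -16.  242.6] x-yaw 89.6 tilt [ 0.002 -0.002] j [-6.0, 26.0, 3.0, 120.0, -2.0, 34.0, -2.0] w 0.999 f 0 F [ 0.1  1.2 -0.2]
```

View pics/w3.png

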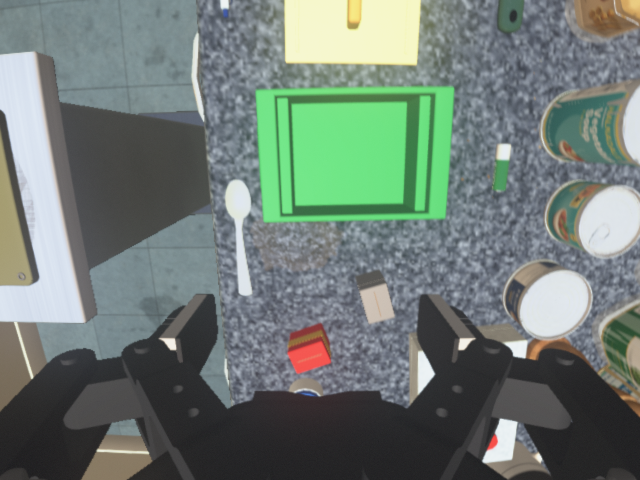

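Box rim spans about (257–453, 87–222). The carton is at (310,350), the decoy block is at (375,300), and the divider is at the top (352,30).

```bash
sed -i 's/"green":(H>50)&(H<75)&(S>150)/"green":(H>50)\&(H<75)\&(S>90)/' m.py; python3 - <<'E'
from m import *
s=st();c,T=grab("wrist")
for n,z in(("green",.064),("carton",.044),("ochre",.028),("red",.044)):
  for b in blobs(c["color"],n,200):
    if n!='green' or len(b)>300: print(n,b.mean(0).round(),*rect(c,T,b,z))
print(onz(c,T,[[257,89],[453,87],[446,219],[264,222]],.064).round(4)[:,:2].tolist())
to(434,-174)
E
```

```text
t2.90 pos [444.7 -12.9 242.4] x-yaw 89.8 tilt [ 0.001 -0.   ] j [-6.0, 26.0, 3.0, 120.0, -2.0, 34.0, -2.0] w 1.001 f 0 F [-0.6  1.1  0.5]
green [356. 156.] [480.  43.] [172. 117.] 0.9
carton [310. 357.] [ 435. -171.] [43. 37.] 20.7
red [310. 358.] [ 436. -174.] [39. 28.] 20.7
[[0.3937, 0.1041], [0.5619, 0.1065], [0.5659, -0.0095], [0.3952, -0.0121]]
delta tool to (434, -174, None) [-1.631e+02 -1.020e+01 -1.000e-01]
```

>>> servo_tool([
  {"x":-41,"y":-3,"z":0,"rx":0,"ry":0,"rz":0,"jaw":0},
  {"x":-41,"y":-3,"z":0,"rx":0,"ry":0,"rz":0,"jaw":0},
  {"x":-41,"y":-2,"z":0,"rx":0,"ry":0,"rz":0,"jaw":0},
  {"x":-40,"y":-2,"z":0,"rx":0,"ry":0,"rz":0,"jaw":0},
  {"x":0,"y":0,"z":40,"rx":0,"ry":0,"rz":-0.18,"jaw":0},
  {"x":0,"y":0,"z":50,"rx":0,"ry":0,"rz":-0.18,"jaw":0},
  {"x":0,"y":0,"z":50,"rx":0,"ry":0,"rz":0,"jaw":0},
  {"x":0,"y":0,"z":0,"rx":0,"ry":0,"rz":0,"jaw":0},
  {"x":0,"y":0,"z":0,"rx":0,"ry":0,"rz":0,"jaw":0},
])

```text
time_s: 4.08
eef_pos: [0.435, -0.1726, 0.1036]
orientation: [[-0.355, 0.935, 0.001], [0.935, 0.355, 0.0], [-0.001, 0.001, -1.0]]
contact_force: [0.7, 0.2, -0.0]
width: 1.006
grip_force: 0.0
```

```bash
python3 - <<'E'
from m import *
s=st();to(435,-174,20);c,T=grab("wrist")
for n,z in(("red",.044),("blue",.03)):
  for b in blobs(c["color"],n,200): print(n,b.mean(0).round(),*rect(c,T,b,z))
cv2.imwrite("pics/w4.png",c["color"])
E
```

```text
t4.08 pos [ 435.  -172.6  103.6] x-yaw 110.8 tilt [0.001 0.   ] j [17.0, 43.0, -2.0, 123.0, 7.0, 14.0, 30.0] w 1.006 f 0 F [ 0.7  0.2 -0. ]
delta tool to (435, -174, 20) [-1.2 -0.6 83.6]
blue [266. 362.] [ 429. -258.] [41. 43.] 19.7
```

View pics/w4.png

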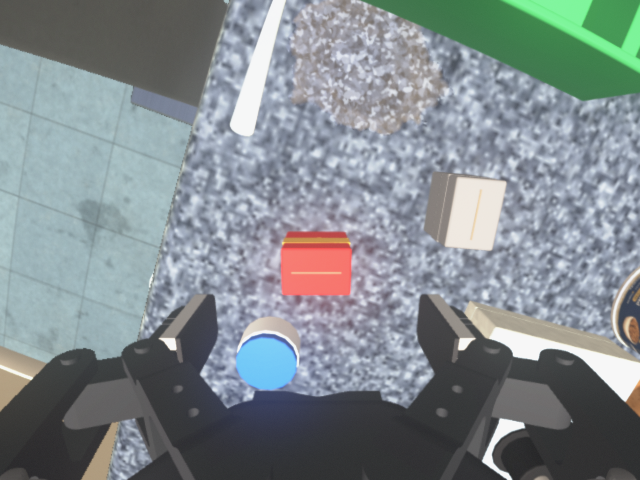

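The carton is square between the fingers at (316,268), the tub is at (268,355), and the decoy is at (475,212). I descend and grip.

>>> servo_tool([
  {"x":-1,"y":0,"z":42,"rx":0,"ry":0,"rz":0,"jaw":0},
  {"x":0,"y":0,"z":42,"rx":0,"ry":0,"rz":0,"jaw":0},
  {"x":0,"y":0,"z":0,"rx":0,"ry":0,"rz":0,"jaw":0},
  {"x":0,"y":0,"z":0,"rx":0,"ry":0,"rz":0,"jaw":1},
  {"x":0,"y":0,"z":0,"rx":0,"ry":0,"rz":0,"jaw":1},
  {"x":0,"y":0,"z":0,"rx":0,"ry":0,"rz":0,"jaw":1},
  {"x":0,"y":0,"z":0,"rx":0,"ry":0,"rz":0,"jaw":1},
  {"x":0,"y":0,"z":0,"rx":0,"ry":0,"rz":0,"jaw":1},
], grip_force=40)

```text
time_s: 5.12
eef_pos: [0.4357, -0.1749, 0.0201]
orientation: [[-0.352, 0.936, 0.004], [0.936, 0.352, -0.001], [-0.002, 0.003, -1.0]]
contact_force: [-0.9, 0.2, 9.5]
width: 0.487
grip_force: 39.6
```

>>> servo_tool([
  {"x":0,"y":0,"z":-50,"rx":0,"ry":0,"rz":0,"jaw":1},
  {"x":0,"y":0,"z":-50,"rx":0,"ry":0,"rz":0,"jaw":1},
  {"x":0,"y":0,"z":-20,"rx":0,"ry":0,"rz":0.18,"jaw":1},
  {"x":0,"y":0,"z":0,"rx":0,"ry":0,"rz":0.18,"jaw":1},
  {"x":0,"y":0,"z":0,"rx":0,"ry":0,"rz":0,"jaw":1},
])

```text
time_s: 5.75
eef_pos: [0.4347, -0.1746, 0.1393]
orientation: [[-0.002, 1.0, 0.002], [1.0, 0.002, -0.001], [-0.001, 0.002, -1.0]]
contact_force: [0.4, 0.1, -1.0]
width: 0.485
grip_force: 41.1
```

```bash
sed -i 's/(S>170)&(V>90),"carton"/(S>120)\&(V>90),"carton"/' m.py; python3 - <<'E'
from m import *
s=st();to(480,9,90,s)
E
```

```text
t5.75 pos [ 434.7 -174.6  139.3] x-yaw 90.1 tilt [ 0.002 -0.001] j [16.0, 39.0, 1.0, 122.0, -2.0, 19.0, 19.0] w 0.485 f 41 F [ 0.4  0.1 -1. ]
delta tool to (480, 9, 90) [183.5  45.5  49.3]
```

>>> servo_tool([
  {"x":46,"y":11,"z":0,"rx":0,"ry":0,"rz":0,"jaw":1},
  {"x":46,"y":11,"z":0,"rx":0,"ry":0,"rz":0,"jaw":1},
  {"x":46,"y":11,"z":0,"rx":0,"ry":0,"rz":0,"jaw":1},
  {"x":46,"y":12,"z":0,"rx":0,"ry":0,"rz":0,"jaw":1},
  {"x":0,"y":0,"z":0,"rx":0,"ry":0,"rz":0,"jaw":1},
  {"x":0,"y":0,"z":0,"rx":0,"ry":0,"rz":0,"jaw":1},
])

```text
time_s: 6.5
eef_pos: [0.479, 0.0089, 0.1382]
orientation: [[-0.002, 1.0, -0.001], [1.0, 0.002, -0.001], [-0.001, -0.001, -1.0]]
contact_force: [-0.5, -0.6, -1.0]
width: 0.489
grip_force: 41.1
```

```bash
python3 - <<'E'
from m import *
s=st();to(480,9,26,s);c,T=grab("wrist")
for b in blobs(c["color"],"red",200): print("red",b.min(0),b.max(0),*rect(c,T,b,s["eef_pos"][2]+.024))
for b in blobs(c["color"],"green",900): print("green",b.min(0),b.max(0),*rect(c,T,b,.064))
cv2.imwrite("pics/w5.png",c["color"])
E
```

```text
t6.50 pos [479.    8.9 138.2] x-yaw 90.1 tilt [-0.001 -0.001] j [-10.0, 39.0, 5.0, 120.0, -9.0, 21.0, 2.0] w 0.489 f 41 F [-0.5 -0.6 -1. ]
delta tool to (480, 9, 26) [  0.2   1.1 112.2]
red [257 296] [376 380] [479.  10.] [42. 35.] 0.3
green [173 104] [466 292] [481.  43.] [171. 116.] 0.8
```

View pics/w5.png

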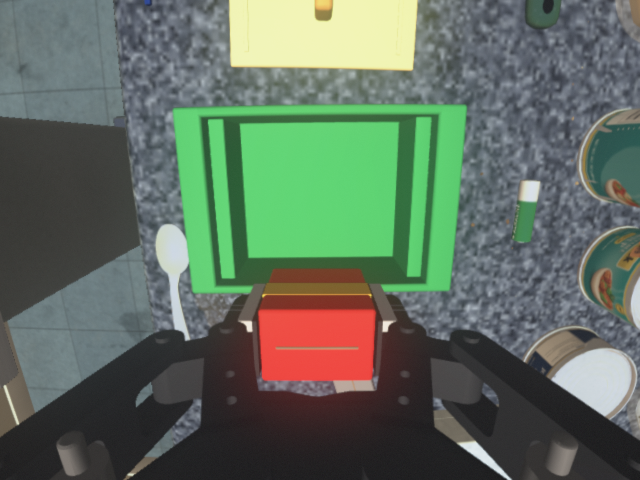

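The carton is held squarely; its top face spans rows 298–380, about 1.5 mm low in y. The box interior is empty, with rim at (173–466, 104–292). I lower it into the near slot.

>>> servo_tool([
  {"x":2,"y":1,"z":40,"rx":0,"ry":0,"rz":0,"jaw":1},
  {"x":0,"y":0,"z":35,"rx":0,"ry":0,"rz":0,"jaw":1},
  {"x":0,"y":0,"z":25,"rx":0,"ry":0,"rz":0,"jaw":1},
  {"x":0,"y":0,"z":12,"rx":0,"ry":0,"rz":0,"jaw":1},
  {"x":0,"y":0,"z":0,"rx":0,"ry":0,"rz":0,"jaw":1},
])

```text
time_s: 7.18
eef_pos: [0.4801, 0.0102, 0.0261]
orientation: [[0.001, 1.0, -0.001], [1.0, -0.001, -0.0], [-0.0, -0.001, -1.0]]
contact_force: [0.5, -0.1, -1.0]
width: 0.487
grip_force: 45.4
```

>>> servo_tool([
  {"x":0,"y":0,"z":0,"rx":0,"ry":0,"rz":0,"jaw":0.3},
  {"x":0,"y":0,"z":0,"rx":0,"ry":0,"rz":0,"jaw":0.3},
  {"x":0,"y":0,"z":0,"rx":0,"ry":0,"rz":0,"jaw":0.3},
  {"x":0,"y":0,"z":-40,"rx":0,"ry":0,"rz":0,"jaw":0.3},
  {"x":0,"y":0,"z":-50,"rx":0,"ry":0,"rz":0,"jaw":0.3},
  {"x":0,"y":0,"z":-50,"rx":0,"ry":0,"rz":0,"jaw":0},
  {"x":0,"y":0,"z":-50,"rx":0,"ry":0,"rz":0,"jaw":0},
  {"x":-40,"y":-10,"z":0,"rx":0,"ry":0,"rz":0,"jaw":0},
  {"x":-60,"y":-15,"z":0,"rx":0,"ry":0,"rz":0,"jaw":0},
  {"x":0,"y":0,"z":0,"rx":0,"ry":0,"rz":0,"jaw":0},
  {"x":0,"y":0,"z":0,"rx":0,"ry":0,"rz":0,"jaw":0},
])

```text
time_s: 8.55
eef_pos: [0.4554, -0.0883, 0.2164]
orientation: [[0.001, 1.0, 0.0], [1.0, -0.001, 0.001], [0.001, 0.0, -1.0]]
contact_force: [-0.4, -0.4, 0.4]
width: 0.999
grip_force: 0.0
```

```bash
python3 - <<'E'
from m import *
s=st();c,T=grab("wrist")
for b in blobs(c["color"],"red",200): print("red",b.min(0),b.max(0),*rect(c,T,b,.044),*rect(c,T,b,.049))
for b in blobs(c["color"],"green",900): print("green",b.min(0),b.max(0),*rect(c,T,b,.064))
cv2.imwrite("pics/w6.png",c["color"])
c,T=grab("top")
for n,z in(("red",.044),("blue",.03)):
    for b in blobs(c["color"],n):
        r=rect(c,T,b,z)
        if r[0][0]<650: print(n,b.mean(0).round(),*r)
E
```

```text
t8.55 pos [455.4 -88.3 216.4] x-yaw 90.0 tilt [0.    0.001] j [1.0, 30.0, 6.0, 119.0, -6.0, 31.0, 12.0] w 0.999 f 0 F [-0.4 -0.4  0.4]
red [323  95] [370 130] [480.   9.] [40. 28.] 0.3 [480.   8.] [40. 28.] 0.3
green [236   0] [462 143] [481.  37.] [171. 105.] 0.8
red [452. 254.] [ 420. -350.] [44. 42.] 33.5
red [308. 243.] [484.   9.] [31. 26.] 0.4
red [465. 190.] [ 583. -409.] [49. 33.] 11.6
red [409. 173.] [ 643. -267.] [24. 23.] 37.5
blue [419. 255.] [ 430. -269.] [35. 22.] 11.1
blue [471. 229.] [ 484. -412.] [42. 40.] 84.7
```

Carton 1 is on the floor at (480,9). Next is carton 2.

>>> servo_tool([
  {"x":-52,"y":-7,"z":0,"rx":0,"ry":0,"rz":0,"jaw":0},
  {"x":-52,"y":-7,"z":0,"rx":0,"ry":0,"rz":0,"jaw":0},
  {"x":-52,"y":-7,"z":0,"rx":0,"ry":0,"rz":0,"jaw":0},
  {"x":-52,"y":-7,"z":0,"rx":0,"ry":0,"rz":0,"jaw":0},
  {"x":-52,"y":-7,"z":0,"rx":0,"ry":0,"rz":0,"jaw":0},
  {"x":0,"y":0,"z":30,"rx":0,"ry":0,"rz":-0.16,"jaw":0},
  {"x":0,"y":0,"z":30,"rx":0,"ry":0,"rz":-0.16,"jaw":0},
  {"x":0,"y":0,"z":20,"rx":0,"ry":0,"rz":-0.16,"jaw":0},
  {"x":0,"y":0,"z":0,"rx":0,"ry":0,"rz":-0.16,"jaw":0},
  {"x":0,"y":0,"z":0,"rx":0,"ry":0,"rz":0,"jaw":0},
  {"x":0,"y":0,"z":0,"rx":0,"ry":0,"rz":0,"jaw":0},
])

```text
time_s: 10.02
eef_pos: [0.4213, -0.3479, 0.1364]
orientation: [[-0.596, 0.803, 0.001], [0.803, 0.596, 0.0], [-0.0, 0.0, -1.0]]
contact_force: [-0.4, 0.5, -0.0]
width: 1.001
grip_force: 0.0
```

```bash
cat >> m.py <<'E'
def top_red(c,T,z):
    # top face only: brightest red part
    im=c["color"];out=[]
    for b in blobs(im,"red",200):
        m=np.zeros(im.shape[:2],np.uint8);cv2.drawContours(m,[b],-1,1,-1)
        v=im[:,:,2];t=np.percentile(v[m>0],60)*0.88
        k=((v>t)&(m>0)).astype(np.uint8);k=cv2.morphologyEx(k,cv2.MORPH_CLOSE,np.ones((5,5)));k=cv2.morphologyEx(k,cv2.MORPH_OPEN,np.ones((5,5)))
        cs,_=cv2.findContours(k,cv2.RETR_EXTERNAL,cv2.CHAIN_APPROX_NONE)
        if cs:
            q=max(cs,key=cv2.contourArea).reshape(-1,2);print("redtop px",q.mean(0).round(),"all",*rect(c,T,b,z),"top",*rect(c,T,q,z))
E
python3 - <<'E'
from m import *
s=st();c,T=grab("wrist")
top_red(c,T,.044)
for b in blobs(c["color"],"blue",200): print("blue",b.mean(0).round(),*rect(c,T,b,.03))
to(420,-350,20,s)
E
```

```text
t10.03 pos [ 421.3 -347.9  136.4] x-yaw 126.6 tilt [0.001 0.   ] j [39.0, 42.0, -7.0, 109.0, 9.0, 29.0, 62.0] w 1.001 f 0 F [-0.4  0.5 -0. ]
redtop px [401. 384.] all [ 548. -397.] [22. 33.] 10.8 top [ 541. -397.] [ 9. 26.] 11.5
redtop px [312. 258.] all [ 422. -354.] [42. 33.] 34.1 top [ 422. -355.] [41. 29.] 34.0
blue [331. 348.] [ 483. -411.] [42. 43.] 76.9
blue [404. 149.] [ 429. -259.] [42. 42.] 38.9
delta tool to (420, -350, 20) [ -0.9  -2.3 116.4]
```

>>> servo_tool([
  {"x":-6,"y":-4,"z":30,"rx":0,"ry":0,"rz":0.04,"jaw":0},
  {"x":0,"y":0,"z":45,"rx":0,"ry":0,"rz":0,"jaw":0},
  {"x":0,"y":0,"z":41,"rx":0,"ry":0,"rz":0,"jaw":0},
  {"x":0,"y":0,"z":0,"rx":0,"ry":0,"rz":0,"jaw":0},
  {"x":0,"y":0,"z":0,"rx":0,"ry":0,"rz":0,"jaw":1},
  {"x":0,"y":0,"z":0,"rx":0,"ry":0,"rz":0,"jaw":1},
  {"x":0,"y":0,"z":0,"rx":0,"ry":0,"rz":0,"jaw":1},
  {"x":0,"y":0,"z":0,"rx":0,"ry":0,"rz":0,"jaw":1},
  {"x":0,"y":0,"z":0,"rx":0,"ry":0,"rz":0,"jaw":1},
  {"x":0,"y":0,"z":-40,"rx":0,"ry":0,"rz":0,"jaw":1},
  {"x":0,"y":0,"z":-40,"rx":0,"ry":0,"rz":0,"jaw":1},
  {"x":0,"y":0,"z":-50,"rx":0,"ry":0,"rz":0,"jaw":1},
])

```text
time_s: 11.58
eef_pos: [0.4205, -0.3555, 0.1521]
orientation: [[-0.564, 0.825, -0.0], [0.825, 0.564, 0.0], [0.0, -0.0, -1.0]]
contact_force: [0.7, -0.4, -0.2]
width: 0.486
grip_force: 40.7
```

>>> servo_tool([
  {"x":0,"y":0,"z":0,"rx":0,"ry":0,"rz":0.15,"jaw":1},
  {"x":0,"y":0,"z":0,"rx":0,"ry":0,"rz":0.15,"jaw":1},
  {"x":0,"y":0,"z":0,"rx":0,"ry":0,"rz":0.15,"jaw":1},
  {"x":0,"y":0,"z":0,"rx":0,"ry":0,"rz":0.15,"jaw":1},
  {"x":0,"y":0,"z":0,"rx":0,"ry":0,"rz":0,"jaw":1},
  {"x":50,"y":7,"z":0,"rx":0,"ry":0,"rz":0,"jaw":1},
  {"x":50,"y":7,"z":0,"rx":0,"ry":0,"rz":0,"jaw":1},
  {"x":50,"y":7,"z":0,"rx":0,"ry":0,"rz":0,"jaw":1},
  {"x":50,"y":7,"z":0,"rx":0,"ry":0,"rz":0,"jaw":1},
  {"x":50,"y":7,"z":0,"rx":0,"ry":0,"rz":0,"jaw":1},
])

```text
time_s: 12.82
eef_pos: [0.4563, -0.1041, 0.1508]
orientation: [[-0.003, 1.0, 0.001], [1.0, 0.003, 0.0], [0.0, 0.001, -1.0]]
contact_force: [0.8, 0.3, 0.3]
width: 0.484
grip_force: 40.7
```

>>> servo_tool([
  {"x":48,"y":7,"z":0,"rx":0,"ry":0,"rz":0,"jaw":1},
  {"x":48,"y":7,"z":0,"rx":0,"ry":0,"rz":0,"jaw":1},
  {"x":48,"y":9,"z":0,"rx":0,"ry":0,"rz":0,"jaw":1},
  {"x":0,"y":0,"z":0,"rx":0,"ry":0,"rz":0,"jaw":1},
  {"x":0,"y":0,"z":0,"rx":0,"ry":0,"rz":0,"jaw":1},
])

```text
time_s: 13.45
eef_pos: [0.4788, 0.0378, 0.1506]
orientation: [[-0.002, 1.0, 0.0], [1.0, 0.002, -0.0], [-0.0, 0.0, -1.0]]
contact_force: [-0.1, -1.3, -0.9]
width: 0.489
grip_force: 40.7
```

```bash
python3 - <<'E'
from m import *
s=st();to(480,43,26,s);c,T=grab("wrist")
top_red(c,T,s["eef_pos"][2]+.024)
E
```

```text
t13.45 pos [478.8  37.8 150.6] x-yaw 90.1 tilt [ 0. -0.] j [-16.0, 38.0, 9.0, 120.0, -14.0, 23.0, 5.0] w 0.489 f 41 F [-0.1 -1.3 -0.9]
delta tool to (480, 43, 26) [  5.2   1.2 124.6]
redtop px [316. 337.] all [479.  42.] [41. 34.] 0.4 top [478.  39.] [40. 28.] 0.2
```

>>> servo_tool([
  {"x":5,"y":1,"z":40,"rx":0,"ry":0,"rz":0,"jaw":1},
  {"x":0,"y":0,"z":45,"rx":0,"ry":0,"rz":0,"jaw":1},
  {"x":0,"y":0,"z":25,"rx":0,"ry":0,"rz":0,"jaw":1},
  {"x":0,"y":0,"z":15,"rx":0,"ry":0,"rz":0,"jaw":1},
  {"x":0,"y":0,"z":0,"rx":0,"ry":0,"rz":0,"jaw":1},
  {"x":0,"y":0,"z":0,"rx":0,"ry":0,"rz":0,"jaw":0.3},
  {"x":0,"y":0,"z":0,"rx":0,"ry":0,"rz":0,"jaw":0.3},
  {"x":0,"y":0,"z":0,"rx":0,"ry":0,"rz":0,"jaw":0.3},
  {"x":0,"y":0,"z":-40,"rx":0,"ry":0,"rz":0,"jaw":0.3},
  {"x":0,"y":0,"z":-50,"rx":0,"ry":0,"rz":0,"jaw":0.3},
  {"x":0,"y":0,"z":-50,"rx":0,"ry":0,"rz":0,"jaw":0},
  {"x":0,"y":0,"z":-50,"rx":0,"ry":0,"rz":0,"jaw":0},
])

```text
time_s: 15.0
eef_pos: [0.4795, 0.0434, 0.2171]
orientation: [[-0.0, 1.0, 0.0], [1.0, 0.0, 0.0], [0.0, 0.0, -1.0]]
contact_force: [0.0, -0.2, -0.6]
width: 1.0
grip_force: 0.0
```

>>> servo_tool([
  {"x":-50,"y":11,"z":0,"rx":0,"ry":0,"rz":0,"jaw":0},
  {"x":-50,"y":11,"z":0,"rx":0,"ry":0,"rz":0,"jaw":0},
  {"x":-50,"y":11,"z":0,"rx":0,"ry":0,"rz":0,"jaw":0},
  {"x":-50,"y":11,"z":0,"rx":0,"ry":0,"rz":0,"jaw":0},
  {"x":-50,"y":11,"z":0,"rx":0,"ry":0,"rz":0,"jaw":0},
  {"x":-50,"y":11,"z":0,"rx":0,"ry":0,"rz":0,"jaw":0},
  {"x":-50,"y":11,"z":0,"rx":0,"ry":0,"rz":0,"jaw":0},
  {"x":-50,"y":13,"z":0,"rx":0,"ry":0,"rz":0,"jaw":0},
  {"x":-44,"y":13,"z":0,"rx":0,"ry":0,"rz":-0.18,"jaw":0},
  {"x":0,"y":0,"z":0,"rx":0,"ry":0,"rz":0,"jaw":0},
  {"x":0,"y":0,"z":0,"rx":0,"ry":0,"rz":0,"jaw":0},
])

```text
time_s: 16.38
eef_pos: [0.5826, -0.3996, 0.2147]
orientation: [[-0.178, 0.984, -0.001], [0.984, 0.178, 0.002], [0.002, -0.0, -1.0]]
contact_force: [1.1, 0.9, -0.4]
width: 1.001
grip_force: 0.0
```

```bash
python3 - <<'E'
from m import *
s=st();c,T=grab("wrist")
top_red(c,T,.044)
for b in blobs(c["color"],"blue",200): print("blue",b.mean(0).round(),*rect(c,T,b,.03))
to(584,-408,110,s);cv2.imwrite("pics/w7.png",c["color"])
c,T=grab("top");top_red(c,T,.049)
E
```

```text
t16.38 pos [ 582.6 -399.6  214.7] x-yaw 100.3 tilt [-0.001  0.002] j [27.0, 48.0, 7.0, 76.0, -6.0, 57.0, 46.0] w 1.001 f 0 F [ 1.1  0.9 -0.4]
redtop px [318. 236.] all [ 585. -406.] [42. 36.] 10.3 top [ 585. -410.] [41. 29.] 10.3
redtop px [421.  56.] all [ 641. -244.] [26. 26.] 80.4 top [ 641. -244.] [25. 25.] 11.7
blue [213. 216.] [ 484. -412.] [43. 41.] 10.0
blue [171.  33.] [ 429. -259.] [43. 42.] 8.5
delta tool to (584, -408, 110) [ -8.7  -0.  104.7]
redtop px [170. 153.] all [751. 346.] [51. 44.] 40.1 top [753. 348.] [37. 40.] 88.6
redtop px [148. 146.] all [773. 399.] [84. 50.] 84.0 top [779. 407.] [38. 40.] 89.3
```

>>> servo_tool([
  {"x":-11,"y":0,"z":50,"rx":0,"ry":0,"rz":0,"jaw":0},
  {"x":0,"y":0,"z":60,"rx":0,"ry":0,"rz":0,"jaw":0},
  {"x":0,"y":0,"z":50,"rx":0,"ry":0,"rz":0,"jaw":0},
  {"x":0,"y":0,"z":35,"rx":0,"ry":0,"rz":0,"jaw":0},
  {"x":0,"y":0,"z":0,"rx":0,"ry":0,"rz":0,"jaw":0},
  {"x":0,"y":0,"z":0,"rx":0,"ry":0,"rz":0,"jaw":1},
  {"x":0,"y":0,"z":0,"rx":0,"ry":0,"rz":0,"jaw":1},
  {"x":0,"y":0,"z":0,"rx":0,"ry":0,"rz":0,"jaw":1},
  {"x":0,"y":0,"z":0,"rx":0,"ry":0,"rz":0,"jaw":1},
  {"x":0,"y":0,"z":0,"rx":0,"ry":0,"rz":0,"jaw":1},
  {"x":0,"y":0,"z":-40,"rx":0,"ry":0,"rz":0,"jaw":1},
  {"x":0,"y":0,"z":-60,"rx":0,"ry":0,"rz":0,"jaw":1},
])

```text
time_s: 17.98
eef_pos: [0.5836, -0.4105, 0.1199]
orientation: [[-0.179, 0.984, -0.003], [0.984, 0.179, 0.002], [0.003, -0.003, -1.0]]
contact_force: [1.3, 0.2, -0.0]
width: 0.486
grip_force: 40.9
```

>>> servo_tool([
  {"x":0,"y":0,"z":-60,"rx":0,"ry":0,"rz":0.18,"jaw":1},
  {"x":0,"y":0,"z":0,"rx":0,"ry":0,"rz":0,"jaw":1},
  {"x":53,"y":-12,"z":0,"rx":0,"ry":0,"rz":0,"jaw":1},
  {"x":53,"y":-12,"z":0,"rx":0,"ry":0,"rz":0,"jaw":1},
  {"x":53,"y":-12,"z":0,"rx":0,"ry":0,"rz":0,"jaw":1},
  {"x":53,"y":-12,"z":0,"rx":0,"ry":0,"rz":0,"jaw":1},
  {"x":53,"y":-12,"z":0,"rx":0,"ry":0,"rz":0,"jaw":1},
  {"x":53,"y":-12,"z":0,"rx":0,"ry":0,"rz":0,"jaw":1},
  {"x":53,"y":-12,"z":0,"rx":0,"ry":0,"rz":0,"jaw":1},
  {"x":53,"y":-11,"z":0,"rx":0,"ry":0,"rz":0,"jaw":1},
  {"x":53,"y":-11,"z":0,"rx":0,"ry":0,"rz":0,"jaw":1},
])

```text
time_s: 19.35
eef_pos: [0.478, 0.0672, 0.1801]
orientation: [[-0.001, 1.0, -0.0], [1.0, 0.001, 0.0], [0.0, -0.0, -1.0]]
contact_force: [1.0, 0.9, -0.5]
width: 0.484
grip_force: 41.0
```

>>> servo_tool([
  {"x":0,"y":0,"z":30,"rx":0,"ry":0,"rz":0,"jaw":1},
  {"x":0,"y":0,"z":0,"rx":0,"ry":0,"rz":0,"jaw":1},
  {"x":0,"y":0,"z":0,"rx":0,"ry":0,"rz":0,"jaw":1},
])

```text
time_s: 19.73
eef_pos: [0.479, 0.0643, 0.1507]
orientation: [[0.002, 1.0, 0.0], [1.0, -0.002, -0.001], [-0.001, 0.0, -1.0]]
contact_force: [0.3, -0.6, -0.0]
width: 0.486
grip_force: 41.0
```

```bash
python3 - <<'E'
from m import *
s=st();to(480,77,26,s);c,T=grab("wrist")
top_red(c,T,s["eef_pos"][2]+.024)
E
```

```text
t19.73 pos [479.   64.3 150.7] x-yaw 89.9 tilt [ 0.    -0.001] j [-20.0, 39.0, 11.0, 119.0, -18.0, 23.0, 5.0] w 0.486 f 41 F [ 0.3 -0.6 -0. ]
delta tool to (480, 77, 26) [ 12.7   0.9 124.7]
redtop px [316. 331.] all [479.  70.] [41. 34.] 0.4 top [479.  68.] [40. 28.] 0.5
```

>>> servo_tool([
  {"x":10,"y":1,"z":40,"rx":0,"ry":0,"rz":0,"jaw":1},
  {"x":0,"y":0,"z":45,"rx":0,"ry":0,"rz":0,"jaw":1},
  {"x":0,"y":0,"z":25,"rx":0,"ry":0,"rz":0,"jaw":1},
  {"x":0,"y":0,"z":15,"rx":0,"ry":0,"rz":0,"jaw":1},
  {"x":0,"y":0,"z":0,"rx":0,"ry":0,"rz":0,"jaw":1},
  {"x":0,"y":0,"z":0,"rx":0,"ry":0,"rz":0,"jaw":0.3},
  {"x":0,"y":0,"z":0,"rx":0,"ry":0,"rz":0,"jaw":0.3},
  {"x":0,"y":0,"z":0,"rx":0,"ry":0,"rz":0,"jaw":0.3},
  {"x":0,"y":0,"z":-40,"rx":0,"ry":0,"rz":0,"jaw":0.3},
  {"x":0,"y":0,"z":-50,"rx":0,"ry":0,"rz":0,"jaw":0.3},
  {"x":0,"y":0,"z":-50,"rx":0,"ry":0,"rz":0,"jaw":0},
  {"x":0,"y":0,"z":-50,"rx":0,"ry":0,"rz":0,"jaw":0},
])

```text
time_s: 21.28
eef_pos: [0.4795, 0.0756, 0.217]
orientation: [[-0.0, 1.0, -0.0], [1.0, 0.0, 0.0], [0.0, -0.0, -1.0]]
contact_force: [0.8, 1.0, -0.2]
width: 1.0
grip_force: 0.0
```

>>> servo_tool([
  {"x":25,"y":0,"z":0,"rx":0,"ry":0,"rz":0,"jaw":0},
  {"x":0,"y":0,"z":0,"rx":0,"ry":0,"rz":0,"jaw":0},
  {"x":0,"y":0,"z":0,"rx":0,"ry":0,"rz":0,"jaw":0},
])

```text
time_s: 21.65
eef_pos: [0.4792, 0.0998, 0.2149]
orientation: [[0.0, 1.0, -0.001], [1.0, -0.0, -0.001], [-0.001, -0.001, -1.0]]
contact_force: [-0.3, 0.7, 0.1]
width: 1.001
grip_force: 0.0
```

```bash
python3 - <<'E'
from m import *
s=st();to(481,183,110,s);c,T=grab("wrist")
top_red(c,T,.049)
for n,z in(("green",.064),("yellow",.004),("ochre",.028)):
  for b in blobs(c["color"],n,200): print(n,b.mean(0).round(),*rect(c,T,b,z))
cv2.imwrite("pics/w8.png",c["color"])
E
```

```text
t21.65 pos [479.2  99.8 214.9] x-yaw 90.0 tilt [-0.001 -0.001] j [-28.0, 33.0, 17.0, 115.0, -16.0, 34.0, 0.0] w 1.001 f 0 F [-0.3  0.7  0.1]
delta tool to (481, 183, 110) [ 83.3   1.9 104.8]
redtop px [318. 300.] all [480.  26.] [41. 64.] 0.1 top [480.  25.] [40. 62.] 0.0
redtop px [319. 249.] all [480.  77.] [40. 29.] 0.1 top [480.  77.] [40. 28.] 0.1
green [629. 336.] [792. -13.] [27. 53.] 17.6
green [470. 289.] [618.  44.] [28. 11.] 88.8
green [319. 281.] [481.  48.] [172. 127.] 0.7
yellow [321. 128.] [483. 184.] [100. 133.] 89.0
yellow [313.  28.] [476. 275.] [155.  54.] 2.5
```

View pics/w8.png

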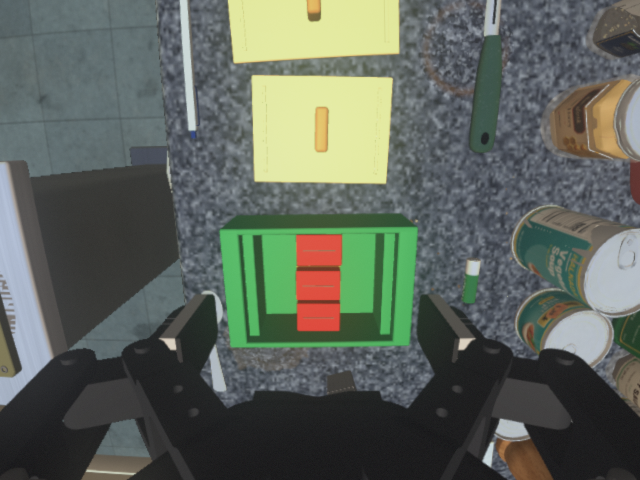

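All three cartons stand on the floor at (320,250), (318,287) and (318,318). The divider at (321,128) measures 133 x 100 mm, the right one for the green box. I grip its handle.

>>> servo_tool([
  {"x":42,"y":2,"z":20,"rx":0,"ry":0,"rz":0.017,"jaw":0.3},
  {"x":42,"y":2,"z":50,"rx":0,"ry":0,"rz":0,"jaw":0.3},
  {"x":0,"y":0,"z":60,"rx":0,"ry":0,"rz":0,"jaw":0.3},
  {"x":0,"y":0,"z":50,"rx":0,"ry":0,"rz":0,"jaw":0.3},
  {"x":0,"y":0,"z":18,"rx":0,"ry":0,"rz":0,"jaw":0.3},
  {"x":0,"y":0,"z":0,"rx":0,"ry":0,"rz":0,"jaw":0.3},
  {"x":0,"y":0,"z":0,"rx":0,"ry":0,"rz":0,"jaw":0.3},
])

```text
time_s: 22.58
eef_pos: [0.4856, 0.1826, 0.021]
orientation: [[0.018, 1.0, 0.003], [1.0, -0.018, 0.001], [0.001, 0.003, -1.0]]
contact_force: [-0.4, 0.4, -0.2]
width: 0.701
grip_force: 0.0
```

```bash
python3 - <<'E'
from m import *
s=st();to(482.5,184,17,s)
E
```

```text
t22.57 pos [485.6 182.6  21. ] x-yaw 89.0 tilt [0.003 0.001] j [-29.0, 54.0, 6.0, 116.0, -25.0, 11.0, -2.0] w 0.701 f 0 F [-0.4  0.4 -0.2]
delta tool to (482.5, 184, 17) [ 1.4 -3.2  4. ]
```

>>> servo_tool([
  {"x":1,"y":-3,"z":4,"rx":0,"ry":0,"rz":0,"jaw":0.3},
  {"x":0,"y":0,"z":0,"rx":0,"ry":0,"rz":0,"jaw":0.3},
  {"x":0,"y":0,"z":0,"rx":0,"ry":0,"rz":0,"jaw":1},
  {"x":0,"y":0,"z":0,"rx":0,"ry":0,"rz":0,"jaw":1},
  {"x":0,"y":0,"z":0,"rx":0,"ry":0,"rz":0,"jaw":1},
  {"x":0,"y":0,"z":0,"rx":0,"ry":0,"rz":0,"jaw":1},
  {"x":0,"y":0,"z":0,"rx":0,"ry":0,"rz":0,"jaw":1},
  {"x":0,"y":0,"z":0,"rx":0,"ry":0,"rz":0,"jaw":1},
], grip_force=70)

```text
time_s: 23.58
eef_pos: [0.4816, 0.1837, 0.0158]
orientation: [[0.017, 1.0, 0.0], [1.0, -0.017, 0.0], [0.0, 0.0, -1.0]]
contact_force: [-0.1, -0.7, 5.7]
width: 0.126
grip_force: 70.3
```

>>> servo_tool([
  {"x":0,"y":0,"z":-30,"rx":0,"ry":0,"rz":0,"jaw":1},
  {"x":0,"y":0,"z":-40,"rx":0,"ry":0,"rz":0,"jaw":1},
  {"x":0,"y":0,"z":-50,"rx":0,"ry":0,"rz":0,"jaw":1},
  {"x":-35,"y":0,"z":0,"rx":0,"ry":0,"rz":-0.03,"jaw":1},
  {"x":-35,"y":0,"z":0,"rx":0,"ry":0,"rz":0,"jaw":1},
  {"x":-35,"y":0,"z":0,"rx":0,"ry":0,"rz":0,"jaw":1},
  {"x":-35,"y":0,"z":0,"rx":0,"ry":0,"rz":0,"jaw":1},
  {"x":0,"y":0,"z":0,"rx":0,"ry":0,"rz":0,"jaw":1},
  {"x":0,"y":0,"z":0,"rx":0,"ry":0,"rz":0,"jaw":1},
])

```text
time_s: 24.7
eef_pos: [0.4821, 0.0443, 0.1353]
orientation: [[-0.013, 1.0, -0.0], [1.0, 0.013, 0.001], [0.001, -0.0, -1.0]]
contact_force: [0.0, 0.2, -1.0]
width: 0.122
grip_force: 69.7
```

```bash
python3 - <<'E'
from m import *
s=st();c,T=grab("wrist");h=s["eef_pos"][2]-.017
for n,z in(("green",.064),("yellow",.004+h)):
  for b in blobs(c["color"],n,300): print(n,b.min(0),b.max(0),*rect(c,T,b,z))
cv2.imwrite("pics/w9.png",c["color"])
E
```

```text
t24.70 pos [482.1  44.3 135.3] x-yaw 90.8 tilt [-0.     0.001] j [-17.0, 40.0, 10.0, 120.0, -18.0, 21.0, 9.0] w 0.122 f 70 F [ 0.   0.2 -1. ]
green [506 248] [526 285] [611.  41.] [11. 25.] 0.2
green [172 165] [458 190] [480.  95.] [171.  15.] 0.8
yellow [296 361] [338 388] [483.   3.] [21. 16.] 0.8
yellow [163 191] [470 340] [482.  58.] [133.  73.] 0.8
```

View pics/w9.png

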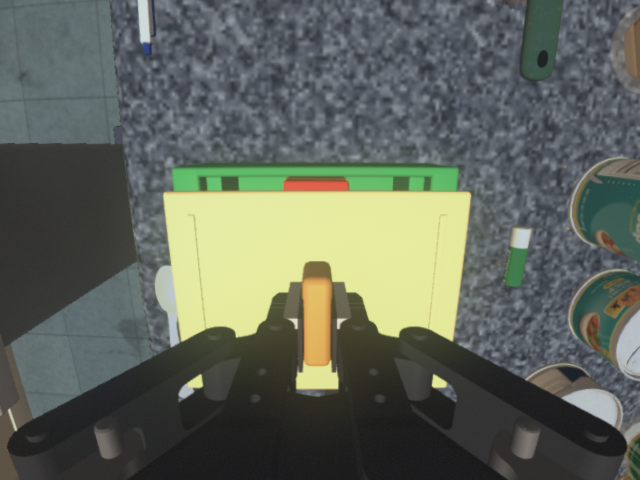

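The plate is held flat over the box and square to it, with the handle at (317,310). The far box rim is at row 165 and the plate edge at row 192. I lower it to just above the rim and check.

>>> servo_tool([
  {"x":-1,"y":-1,"z":25,"rx":0,"ry":0,"rz":0,"jaw":1},
  {"x":0,"y":0,"z":20,"rx":0,"ry":0,"rz":0,"jaw":1},
  {"x":0,"y":0,"z":4,"rx":0,"ry":0,"rz":0,"jaw":1},
  {"x":0,"y":0,"z":0,"rx":0,"ry":0,"rz":0,"jaw":1},
  {"x":0,"y":0,"z":0,"rx":0,"ry":0,"rz":0,"jaw":1},
])

```text
time_s: 25.38
eef_pos: [0.4817, 0.043, 0.0871]
orientation: [[-0.013, 1.0, 0.001], [1.0, 0.013, 0.0], [0.0, 0.001, -1.0]]
contact_force: [0.5, -0.2, -0.5]
width: 0.124
grip_force: 69.7
```

```bash
python3 - <<'E'
from m import *
s=st();c,T=grab("wrist");h=s["eef_pos"][2]-.0158
for n,z in(("green",.064),("yellow",.004+h)):
  for b in blobs(c["color"],n,300): print(n,b.min(0),b.max(0),*rect(c,T,b,z))
cv2.imwrite("pics/w10.png",c["color"][80:400,100:540])
E
```

```text
t25.38 pos [481.7  43.   87.1] x-yaw 90.8 tilt [0.001 0.   ] j [-15.0, 46.0, 7.0, 121.0, -20.0, 14.0, 10.0] w 0.124 f 70 F [ 0.5 -0.2 -0.5]
green [540 266] [568 311] [602.  44.] [11. 25.] 0.4
green [129 165] [500 354] [480.  55.] [171.  98.] 0.8
yellow [296 361] [338 389] [482.   2.] [21. 16.] 2.5
yellow [164 190] [469 340] [481.  58.] [131.  72.] 0.8
```

View pics/w10.png

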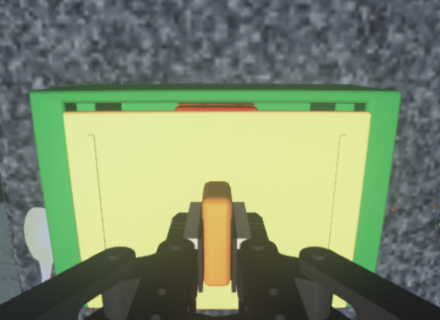

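The plate sits just over the opening: plate x range 64–370 in the crop, inner rim 64–366, far inner rim edge at row ~102. It needs about −1 mm in x.

```bash
python3 - <<'E'
from m import *
c,T=grab("wrist")
im=c["color"]
print([ (r,im[r,240].tolist()) for r in range(166,196,2)])
for r in(172,182,184): print(r,onz(c,T,[[240,r]],.064).round(4))
for r in(190,192): print(r,onz(c,T,[[240,r]],.0753).round(4))
E
```

```text
[(166, [56, 87, 61]), (168, [58, 90, 64]), (170, [80, 137, 78]), (172, [99, 175, 91]), (174, [105, 186, 96]), (176, [103, 184, 94]), (178, [104, 186, 96]), (180, [93, 167, 89]), (182, [98, 172, 94]), (184, [109, 194, 102]), (186, [109, 194, 104]), (188, [109, 194, 104]), (190, [99, 168, 128]), (192, [127, 196, 216]), (194, [158, 232, 228])]
172 [[0.4462 0.0998 0.064 ]]
182 [[0.446  0.0953 0.064 ]]
184 [[0.4459 0.0944 0.064 ]]
190 [[0.4484 0.0931 0.0753]]
192 [[0.4483 0.0922 0.0753]]
```

>>> servo_tool([
  {"x":0,"y":-1,"z":6,"rx":0,"ry":0,"rz":0,"jaw":1},
  {"x":0,"y":0,"z":6,"rx":0,"ry":0,"rz":0,"jaw":1},
  {"x":0,"y":0,"z":4,"rx":0,"ry":0,"rz":0,"jaw":1},
  {"x":0,"y":0,"z":2,"rx":0,"ry":0,"rz":0,"jaw":1},
  {"x":0,"y":0,"z":0,"rx":0,"ry":0,"rz":0,"jaw":1},
])

```text
time_s: 26.1
eef_pos: [0.4802, 0.0427, 0.0682]
orientation: [[-0.013, 1.0, -0.0], [1.0, 0.013, 0.0], [0.0, -0.0, -1.0]]
contact_force: [1.2, -0.0, -0.0]
width: 0.126
grip_force: 69.7
```

It went in freely. I release, retreat and check.

>>> servo_tool([
  {"x":0,"y":0,"z":0,"rx":0,"ry":0,"rz":0,"jaw":0.65},
  {"x":0,"y":0,"z":0,"rx":0,"ry":0,"rz":0,"jaw":0.65},
  {"x":0,"y":0,"z":0,"rx":0,"ry":0,"rz":0,"jaw":0.65},
  {"x":0,"y":0,"z":-30,"rx":0,"ry":0,"rz":0,"jaw":0.65},
  {"x":0,"y":0,"z":-50,"rx":0,"ry":0,"rz":0,"jaw":0.3},
  {"x":0,"y":0,"z":-50,"rx":0,"ry":0,"rz":0,"jaw":0},
  {"x":-30,"y":0,"z":-20,"rx":0,"ry":0,"rz":0,"jaw":0},
  {"x":-50,"y":0,"z":0,"rx":0,"ry":0,"rz":0,"jaw":0},
  {"x":0,"y":0,"z":0,"rx":0,"ry":0,"rz":0,"jaw":0},
  {"x":0,"y":0,"z":0,"rx":0,"ry":0,"rz":0,"jaw":0},
])

```text
time_s: 27.35
eef_pos: [0.481, -0.0368, 0.2183]
orientation: [[-0.013, 1.0, -0.001], [1.0, 0.013, 0.001], [0.001, -0.001, -1.0]]
contact_force: [0.7, 1.2, -0.7]
width: 0.999
grip_force: 0.0
```

```bash
python3 - <<'E'
from m import *
s=st();c,T=grab("wrist")
for n,z in(("green",.064),("yellow",.056),("ochre",.08),("blue",.03)):
  for b in blobs(c["color"],n,300): print(n,b.min(0),b.max(0),*rect(c,T,b,z))
cv2.imwrite("pics/w11.png",c["color"][:400,100:540])
to(429,-259,130,s)
E
```

```text
t27.35 pos [481.  -36.8 218.3] x-yaw 90.7 tilt [-0.001  0.001] j [-11.0, 32.0, 15.0, 116.0, -14.0, 34.0, 15.0] w 0.999 f 0 F [ 0.7  1.2 -0.7]
green [476 144] [491 176] [619.  24.] [11. 26.] 1.7
green [209  56] [427 203] [481.  43.] [171. 116.] 0.9
yellow [236  69] [398 193] [480.  43.] [131. 100.] 0.8
delta tool to (429, -259, 130) [-221.6  -54.8   88.2]
```

View pics/w11.png

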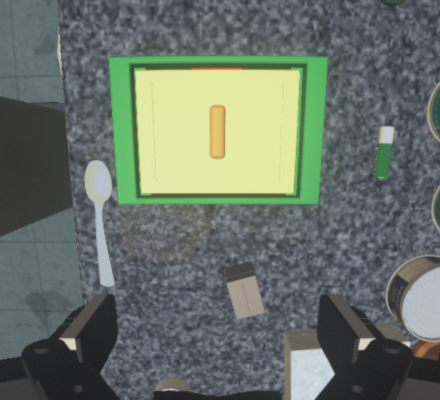

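The divider lies flat on both ledges, with the handle at (217,132) and an even gap all round. Next are the tubs: I turn the tool to x=+X for closing across y.

>>> servo_tool([
  {"x":-45,"y":-11,"z":0,"rx":0,"ry":0,"rz":0,"jaw":0},
  {"x":-45,"y":-11,"z":0,"rx":0,"ry":0,"rz":0,"jaw":0},
  {"x":-44,"y":-11,"z":0,"rx":0,"ry":0,"rz":0,"jaw":0},
  {"x":-44,"y":-11,"z":0,"rx":0,"ry":0,"rz":0,"jaw":0},
  {"x":-44,"y":-11,"z":0,"rx":0,"ry":0,"rz":0,"jaw":0},
])

```text
time_s: 28.02
eef_pos: [0.4296, -0.2596, 0.2181]
orientation: [[-0.016, 1.0, -0.0], [1.0, 0.016, 0.001], [0.001, -0.0, -1.0]]
contact_force: [1.0, -0.1, 0.3]
width: 1.0
grip_force: 0.0
```

>>> servo_tool([
  {"x":0,"y":0,"z":20,"rx":0,"ry":0,"rz":0.176,"jaw":0},
  {"x":0,"y":0,"z":20,"rx":0,"ry":0,"rz":0.176,"jaw":0},
  {"x":0,"y":0,"z":20,"rx":0,"ry":0,"rz":0.176,"jaw":0},
  {"x":0,"y":0,"z":20,"rx":0,"ry":0,"rz":0.176,"jaw":0},
  {"x":0,"y":0,"z":0,"rx":0,"ry":0,"rz":0.176,"jaw":0},
  {"x":0,"y":0,"z":0,"rx":0,"ry":0,"rz":0.176,"jaw":0},
  {"x":0,"y":0,"z":0,"rx":0,"ry":0,"rz":0.176,"jaw":0},
  {"x":0,"y":0,"z":0,"rx":0,"ry":0,"rz":0.176,"jaw":0},
  {"x":0,"y":0,"z":0,"rx":0,"ry":0,"rz":0.176,"jaw":0},
  {"x":0,"y":0,"z":0,"rx":0,"ry":0,"rz":0,"jaw":0},
  {"x":0,"y":0,"z":0,"rx":0,"ry":0,"rz":0,"jaw":0},
])

```text
time_s: 29.4
eef_pos: [0.4296, -0.2591, 0.1382]
orientation: [[1.0, 0.004, -0.0], [0.004, -1.0, 0.001], [-0.0, -0.001, -1.0]]
contact_force: [-0.5, 0.5, 0.6]
width: 0.998
grip_force: 0.0
```

```bash
python3 - <<'E'
from m import *
s=st();c,T=grab("wrist")
for b in blobs(c["color"],"blue",300):
    r=rect(c,T,b,.03);print("blue",b.min(0),b.max(0),*r);to(*r[0],16,s)
E
```

```text
t29.40 pos [ 429.6 -259.1  138.2] x-yaw 0.2 tilt [-0.     0.001] j [8.0, 45.0, 31.0, 117.0, -46.0, 31.0, -17.0] w 0.998 f 0 F [-0.5  0.5  0.6]
blue [288 214] [345 270] [ 429. -259.] [42. 42.] 16.8
delta tool to (np.float64(429.0), np.float64(-259.0), 16) [ -0.6  -0.  122.2]
blue [501 140] [560 200] [ 484. -411.] [44. 42.] 76.0
delta tool to (np.float64(484.0), np.float64(-411.0), 16) [ 53.8 152.2 122.1]
```

>>> servo_tool([
  {"x":-1,"y":0,"z":50,"rx":0,"ry":0,"rz":0,"jaw":0},
  {"x":0,"y":0,"z":45,"rx":0,"ry":0,"rz":0,"jaw":0},
  {"x":0,"y":0,"z":27,"rx":0,"ry":0,"rz":0,"jaw":0},
  {"x":0,"y":0,"z":0,"rx":0,"ry":0,"rz":0,"jaw":0},
  {"x":0,"y":0,"z":0,"rx":0,"ry":0,"rz":0,"jaw":1},
  {"x":0,"y":0,"z":0,"rx":0,"ry":0,"rz":0,"jaw":1},
  {"x":0,"y":0,"z":0,"rx":0,"ry":0,"rz":0,"jaw":1},
  {"x":0,"y":0,"z":0,"rx":0,"ry":0,"rz":0,"jaw":1},
  {"x":0,"y":0,"z":0,"rx":0,"ry":0,"rz":0,"jaw":1},
  {"x":0,"y":0,"z":-40,"rx":0,"ry":0,"rz":0,"jaw":1},
  {"x":0,"y":0,"z":-50,"rx":0,"ry":0,"rz":0,"jaw":1},
  {"x":0,"y":0,"z":-50,"rx":0,"ry":0,"rz":0,"jaw":1},
], grip_force=40)

```text
time_s: 30.95
eef_pos: [0.4282, -0.2595, 0.1586]
orientation: [[1.0, 0.0, 0.0], [0.0, -1.0, -0.0], [0.0, 0.0, -1.0]]
contact_force: [1.4, -0.7, -0.6]
width: 0.52
grip_force: 41.2
```

>>> servo_tool([
  {"x":2,"y":-50,"z":0,"rx":0,"ry":0,"rz":0,"jaw":1},
  {"x":2,"y":-50,"z":0,"rx":0,"ry":0,"rz":0,"jaw":1},
  {"x":2,"y":-50,"z":0,"rx":0,"ry":0,"rz":0,"jaw":1},
  {"x":3,"y":-50,"z":0,"rx":0,"ry":0,"rz":0,"jaw":1},
  {"x":3,"y":-50,"z":0,"rx":0,"ry":0,"rz":0,"jaw":1},
  {"x":3,"y":-52,"z":0,"rx":0,"ry":0,"rz":0,"jaw":1},
  {"x":0,"y":0,"z":0,"rx":0,"ry":0,"rz":0,"jaw":1},
  {"x":0,"y":0,"z":0,"rx":0,"ry":0,"rz":0,"jaw":1},
])

```text
time_s: 31.95
eef_pos: [0.4433, 0.0419, 0.157]
orientation: [[1.0, 0.001, 0.001], [0.001, -1.0, -0.0], [0.001, 0.0, -1.0]]
contact_force: [-0.4, 0.0, -0.6]
width: 0.517
grip_force: 41.4
```

```bash
python3 - <<'E'
from m import *
s=st();c,T=grab("wrist")
for b in blobs(c["color"],"blue",300):
    r=rect(c,T,b,s["eef_pos"][2]+.014);print("blue",b.min(0),b.max(0),*r)
for n,z in(("yellow",.056),("ochre",.08)):
  for b in blobs(c["color"],n,300): print(n,b.min(0),b.max(0),*rect(c,T,b,z))
to(443,43,73,s)
E
```

```text
t31.95 pos [443.3  41.9 157. ] x-yaw 0.0 tilt [ 0.001 -0.   ] j [-32.0, 41.0, 35.0, 126.0, -52.0, 28.0, -46.0] w 0.517 f 41 F [-0.4  0.  -0.6]
blue [262 274] [372 370] [445.  42.] [42. 42.] 38.4
yellow [ 0 97] [ 96 278] [482. 252.] [126.  82.] 3.1
yellow [239  92] [391 284] [480.  43.] [132. 100.] 0.7
delta tool to (443, 43, 73) [-0.4 -1.1 84. ]
```

>>> servo_tool([
  {"x":-1,"y":-1,"z":30,"rx":0,"ry":0,"rz":0,"jaw":1},
  {"x":0,"y":0,"z":30,"rx":0,"ry":0,"rz":0,"jaw":1},
  {"x":0,"y":0,"z":15,"rx":0,"ry":0,"rz":0,"jaw":1},
  {"x":0,"y":0,"z":9,"rx":0,"ry":0,"rz":0,"jaw":1},
  {"x":0,"y":0,"z":0,"rx":0,"ry":0,"rz":0,"jaw":1},
  {"x":0,"y":0,"z":0,"rx":0,"ry":0,"rz":0,"jaw":1},
])

```text
time_s: 32.75
eef_pos: [0.4425, 0.0416, 0.0727]
orientation: [[1.0, -0.003, 0.001], [-0.003, -1.0, -0.001], [0.001, 0.001, -1.0]]
contact_force: [-0.5, 0.6, -0.2]
width: 0.52
grip_force: 45.1
```

```bash
python3 - <<'E'
from m import *
s=st();c,T=grab("wrist")
for b in blobs(c["color"],"blue",300):
    r=rect(c,T,b,.086);print("blue",b.min(0),b.max(0),*r)
E
```

```text
t32.75 pos [442.5  41.6  72.7] x-yaw -0.2 tilt [ 0.001 -0.001] j [-18.0, 47.0, 11.0, 128.0, -56.0, 9.0, -45.0] w 0.520 f 45 F [-0.5  0.6 -0.2]
blue [262 276] [372 373] [442.  42.] [43. 43.] 18.2
```

>>> servo_tool([
  {"x":0,"y":0,"z":0,"rx":0,"ry":0,"rz":0,"jaw":0.3},
  {"x":0,"y":0,"z":0,"rx":0,"ry":0,"rz":0,"jaw":0.3},
  {"x":0,"y":0,"z":0,"rx":0,"ry":0,"rz":0,"jaw":0.3},
  {"x":0,"y":0,"z":-30,"rx":0,"ry":0,"rz":0,"jaw":0.3},
  {"x":0,"y":0,"z":-50,"rx":0,"ry":0,"rz":0,"jaw":0.3},
  {"x":0,"y":0,"z":-30,"rx":0,"ry":0,"rz":0,"jaw":0},
  {"x":4,"y":50,"z":0,"rx":0,"ry":0,"rz":0,"jaw":0},
  {"x":4,"y":50,"z":0,"rx":0,"ry":0,"rz":0,"jaw":0},
  {"x":4,"y":50,"z":0,"rx":0,"ry":0,"rz":0,"jaw":0},
  {"x":4,"y":50,"z":0,"rx":0,"ry":0,"rz":0,"jaw":0},
  {"x":5,"y":50,"z":0,"rx":0,"ry":0,"rz":0,"jaw":0},
  {"x":5,"y":50,"z":0,"rx":0,"ry":0,"rz":0,"jaw":0},
])

```text
time_s: 34.3
eef_pos: [0.4681, -0.2583, 0.1823]
orientation: [[1.0, 0.0, -0.0], [0.0, -1.0, 0.001], [-0.0, -0.001, -1.0]]
contact_force: [0.9, 0.7, -0.3]
width: 1.002
grip_force: 0.0
```

>>> servo_tool([
  {"x":5,"y":50,"z":0,"rx":0,"ry":0,"rz":0,"jaw":0},
  {"x":5,"y":50,"z":0,"rx":0,"ry":0,"rz":0,"jaw":0},
  {"x":5,"y":50,"z":0,"rx":0,"ry":0,"rz":0,"jaw":0},
  {"x":0,"y":0,"z":30,"rx":0,"ry":0,"rz":0,"jaw":0},
  {"x":0,"y":0,"z":0,"rx":0,"ry":0,"rz":0,"jaw":0},
  {"x":0,"y":0,"z":0,"rx":0,"ry":0,"rz":0,"jaw":0},
])

```text
time_s: 35.05
eef_pos: [0.4835, -0.4062, 0.1528]
orientation: [[1.0, 0.001, 0.0], [0.001, -1.0, 0.001], [0.0, -0.001, -1.0]]
contact_force: [0.1, 0.5, 0.9]
width: 0.999
grip_force: 0.0
```

```bash
python3 - <<'E'
from m import *
s=st();c,T=grab("wrist")
for b in blobs(c["color"],"blue",300):
    r=rect(c,T,b,.03);print("blue",b.min(0),b.max(0),*r);to(*r[0],16,s)
c,T=grab("top")
for b in blobs(c["color"],"blue"): print("top",b.mean(0).round(),*rect(c,T,b,.086))
E
```

```text
t35.05 pos [ 483.5 -406.2  152.8] x-yaw 0.0 tilt [0.    0.001] j [20.0, 50.0, 31.0, 94.0, -34.0, 45.0, -24.0] w 0.999 f 0 F [0.1 0.5 0.9]
blue [298 210] [352 263] [ 484. -412.] [42. 42.] 8.3
delta tool to (np.float64(484.0), np.float64(-412.0), 16) [  0.5   5.8 136.8]
top [296. 258.] [441.  43.] [36. 36.] 85.0
```

>>> servo_tool([
  {"x":0,"y":6,"z":50,"rx":0,"ry":0,"rz":0,"jaw":0},
  {"x":0,"y":0,"z":55,"rx":0,"ry":0,"rz":0,"jaw":0},
  {"x":0,"y":0,"z":32,"rx":0,"ry":0,"rz":0,"jaw":0},
  {"x":0,"y":0,"z":0,"rx":0,"ry":0,"rz":0,"jaw":0},
  {"x":0,"y":0,"z":0,"rx":0,"ry":0,"rz":0,"jaw":1},
  {"x":0,"y":0,"z":0,"rx":0,"ry":0,"rz":0,"jaw":1},
  {"x":0,"y":0,"z":0,"rx":0,"ry":0,"rz":0,"jaw":1},
  {"x":0,"y":0,"z":0,"rx":0,"ry":0,"rz":0,"jaw":1},
  {"x":0,"y":0,"z":0,"rx":0,"ry":0,"rz":0,"jaw":1},
  {"x":0,"y":0,"z":-40,"rx":0,"ry":0,"rz":0,"jaw":1},
  {"x":0,"y":0,"z":-60,"rx":0,"ry":0,"rz":0,"jaw":1},
  {"x":0,"y":0,"z":-60,"rx":0,"ry":0,"rz":0,"jaw":1},
])

```text
time_s: 36.65
eef_pos: [0.4831, -0.4129, 0.178]
orientation: [[1.0, -0.0, 0.001], [-0.0, -1.0, -0.0], [0.001, 0.0, -1.0]]
contact_force: [0.9, -0.2, -0.4]
width: 0.519
grip_force: 41.1
```

>>> servo_tool([
  {"x":4,"y":-50,"z":0,"rx":0,"ry":0,"rz":0,"jaw":1},
  {"x":4,"y":-50,"z":0,"rx":0,"ry":0,"rz":0,"jaw":1},
  {"x":4,"y":-50,"z":0,"rx":0,"ry":0,"rz":0,"jaw":1},
  {"x":4,"y":-50,"z":0,"rx":0,"ry":0,"rz":0,"jaw":1},
  {"x":4,"y":-50,"z":0,"rx":0,"ry":0,"rz":0,"jaw":1},
  {"x":3,"y":-50,"z":0,"rx":0,"ry":0,"rz":0,"jaw":1},
  {"x":4,"y":-50,"z":0,"rx":0,"ry":0,"rz":0,"jaw":1},
  {"x":4,"y":-50,"z":0,"rx":0,"ry":0,"rz":0,"jaw":1},
  {"x":3,"y":-54,"z":0,"rx":0,"ry":0,"rz":0,"jaw":1},
  {"x":0,"y":0,"z":0,"rx":0,"ry":0,"rz":0,"jaw":1},
  {"x":0,"y":0,"z":0,"rx":0,"ry":0,"rz":0,"jaw":1},
])

```text
time_s: 38.02
eef_pos: [0.5174, 0.0405, 0.1762]
orientation: [[1.0, -0.0, 0.001], [-0.0, -1.0, -0.0], [0.001, 0.0, -1.0]]
contact_force: [1.5, -0.7, 0.2]
width: 0.516
grip_force: 41.2
```

```bash
python3 - <<'E'
from m import *
s=st();c,T=grab("wrist")
for b in blobs(c["color"],"blue",300):
    print("blue",b.min(0),b.max(0),*rect(c,T,b,s["eef_pos"][2]+.014),*rect(c,T,b,.086))
to(518,43,73,s)
E
```

```text
t38.02 pos [517.4  40.5 176.2] x-yaw -0.0 tilt [ 0.001 -0.   ] j [-31.0, 43.0, 36.0, 113.0, -41.0, 38.0, -58.0] w 0.516 f 41 F [ 1.5 -0.7  0.2]
blue [262 276] [372 372] [518.  41.] [42. 42.] 61.6 [459.  41.] [79. 79.] 61.6
delta tool to (518, 43, 73) [  0.5  -2.5 103.2]
```

>>> servo_tool([
  {"x":0,"y":-2,"z":35,"rx":0,"ry":0,"rz":0,"jaw":1},
  {"x":0,"y":0,"z":40,"rx":0,"ry":0,"rz":0,"jaw":1},
  {"x":0,"y":0,"z":18,"rx":0,"ry":0,"rz":0,"jaw":1},
  {"x":0,"y":0,"z":10,"rx":0,"ry":0,"rz":0,"jaw":1},
  {"x":0,"y":0,"z":0,"rx":0,"ry":0,"rz":0,"jaw":1},
  {"x":0,"y":0,"z":0,"rx":0,"ry":0,"rz":0,"jaw":0.3},
  {"x":0,"y":0,"z":0,"rx":0,"ry":0,"rz":0,"jaw":0.3},
  {"x":0,"y":0,"z":0,"rx":0,"ry":0,"rz":0,"jaw":0.3},
  {"x":0,"y":0,"z":-40,"rx":0,"ry":0,"rz":0,"jaw":0.3},
  {"x":0,"y":0,"z":-50,"rx":0,"ry":0,"rz":0,"jaw":0.3},
  {"x":0,"y":0,"z":-60,"rx":0,"ry":0,"rz":0,"jaw":0},
  {"x":-30,"y":0,"z":-20,"rx":0,"ry":0,"rz":0,"jaw":0},
])

```text
time_s: 39.58
eef_pos: [0.4904, 0.0425, 0.2457]
orientation: [[1.0, 0.0, 0.008], [0.0, -1.0, -0.001], [0.008, 0.001, -1.0]]
contact_force: [-0.4, 0.1, 0.1]
width: 1.0
grip_force: 0.0
```

>>> servo_tool([
  {"x":-20,"y":0,"z":0,"rx":0,"ry":0,"rz":0,"jaw":0},
  {"x":0,"y":0,"z":0,"rx":0,"ry":0,"rz":0,"jaw":0},
  {"x":0,"y":0,"z":0,"rx":0,"ry":0,"rz":0,"jaw":0},
])

```text
time_s: 39.95
eef_pos: [0.4681, 0.0432, 0.2424]
orientation: [[1.0, 0.0, 0.001], [0.0, -1.0, -0.0], [0.001, 0.0, -1.0]]
contact_force: [-0.0, -0.8, -0.2]
width: 0.998
grip_force: 0.0
```

```bash
python3 - <<'E'
from m import *
s=st();c,T=grab("wrist")
for n,z in(("blue",.086),("green",.064),("yellow",.056),("ochre",.08)):
  for b in blobs(c["color"],n,300): print(n,b.min(0),b.max(0),*rect(c,T,b,z))
cv2.imwrite("pics/w12.png",c["color"])
E
```

```text
t39.95 pos [468.1  43.2 242.4] x-yaw 0.0 tilt [ 0.001 -0.   ] j [-37.0, 35.0, 43.0, 117.0, -36.0, 42.0, -61.0] w 0.998 f 0 F [-0.  -0.8 -0.2]
blue [296 234] [340 278] [442.  42.] [41. 39.] 0.0
blue [295 146] [343 195] [517.  41.] [40. 40.] 33.4
green [249 110] [383 295] [482.  43.] [173. 117.] 0.8
green [323  27] [354  40] [628.  25.] [10. 26.] 0.4
yellow [262 136] [371 274] [480.  43.] [131. 100.] 0.8
yellow [ 36 132] [145 271] [484. 262.] [133.  87.] 3.2
yellow [  0 105] [ 42 259] [505. 347.] [ 49. 152.] 86.7
```

View pics/w12.png

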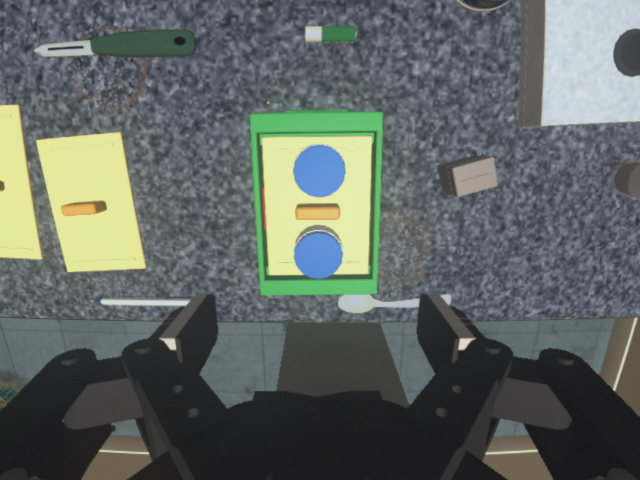

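The box holds both tubs upright at (319,170) and (319,254), either side of the handle at (317,212). The other dividers and the spoon, pen, battery and peeler are untouched. Now the lid.

>>> servo_tool([
  {"x":16,"y":43,"z":0,"rx":0,"ry":0,"rz":0,"jaw":0},
  {"x":19,"y":43,"z":0,"rx":0,"ry":0,"rz":0,"jaw":0},
  {"x":19,"y":43,"z":0,"rx":0,"ry":0,"rz":0,"jaw":0},
  {"x":19,"y":43,"z":0,"rx":0,"ry":0,"rz":0,"jaw":0},
  {"x":19,"y":43,"z":0,"rx":0,"ry":0,"rz":0,"jaw":0},
  {"x":20,"y":43,"z":0,"rx":0,"ry":0,"rz":0,"jaw":0},
  {"x":20,"y":44,"z":0,"rx":0,"ry":0,"rz":0,"jaw":0},
  {"x":0,"y":0,"z":0,"rx":0,"ry":0,"rz":0,"jaw":0},
  {"x":0,"y":0,"z":0,"rx":0,"ry":0,"rz":0,"jaw":0},
])

```text
time_s: 41.12
eef_pos: [0.5991, -0.2587, 0.2415]
orientation: [[1.0, -0.0, -0.001], [-0.0, -1.0, 0.001], [-0.001, -0.001, -1.0]]
contact_force: [-0.4, 1.3, 0.4]
width: 1.003
grip_force: 0.0
```

```bash
cat >> m.py <<'E'
def lid(c,T,zt,zp):
    im=c["color"];h=cv2.cvtColor(cv2.GaussianBlur(im,(5,5),0),cv2.COLOR_BGR2HSV)
    m=((h[:,:,2]>205)&(h[:,:,1]<60)).astype(np.uint8)
    m=cv2.morphologyEx(m,cv2.MORPH_OPEN,np.ones((5,5)))
    cs,_=cv2.findContours(m,cv2.RETR_EXTERNAL,cv2.CHAIN_APPROX_NONE)
    for q in sorted(cs,key=cv2.contourArea)[-3:]:
        q=q.reshape(-1,2);print("lid?",q.min(0),q.max(0),*rect(c,T,q,zt))
    for b in blobs(im,"red",60):print("red",b.min(0),b.max(0),*rect(c,T,b,zp))
E
python3 - <<'E'
from m import *
s=st();c,T=grab("wrist");lid(c,T,.042,.0915)
cv2.imwrite("pics/w13.png",c["color"])
im=c["color"];m=(im.max(2)<60).astype(np.uint8);m=cv2.morphologyEx(m,cv2.MORPH_OPEN,np.ones((3,3)))
cs,_=cv2.findContours(m,cv2.RETR_EXTERNAL,cv2.CHAIN_APPROX_NONE)
for q in cs:
    q=q.reshape(-1,2)
    if 300<cv2.contourArea(q)<9000 and q[:,1].max()<330:print("dark",q.min(0),q.max(0),*rect(c,T,q,.07))
E
```

```text
t41.12 pos [ 599.1 -258.7  241.5] x-yaw -0.0 tilt [-0.001  0.001] j [0.0, 47.0, 39.0, 86.0, -32.0, 59.0, -43.0] w 1.003 f 0 F [-0.4  1.3  0.4]
lid? [21 27] [ 85 100] [747. -11.] [65. 65.] 85.7
lid? [130  52] [211 139] [ 714. -123.] [77. 76.] 58.9
lid? [215 111] [409 253] [ 631. -258.] [126. 181.] 4.9
red [507 434] [522 472] [ 344. -478.] [61. 11.] 21.2
red [302 179] [329 205] [ 631. -257.] [22. 22.] 44.6
```

The lid is at (631,−258), 126 x 181 mm as expected, yaw 4.9°, with the plunger at its middle. I go down on the collar.

>>> servo_tool([
  {"x":32,"y":-1,"z":0,"rx":0,"ry":0,"rz":-0.085,"jaw":0},
  {"x":0,"y":0,"z":50,"rx":0,"ry":0,"rz":0,"jaw":0},
  {"x":0,"y":0,"z":50,"rx":0,"ry":0,"rz":0,"jaw":0},
  {"x":0,"y":0,"z":40,"rx":0,"ry":0,"rz":0,"jaw":0},
  {"x":0,"y":0,"z":0,"rx":0,"ry":0,"rz":0,"jaw":0},
  {"x":0,"y":0,"z":0,"rx":0,"ry":0,"rz":0,"jaw":0},
], grip_force=60)

```text
time_s: 41.92
eef_pos: [0.6322, -0.2581, 0.1042]
orientation: [[0.996, 0.086, 0.002], [0.086, -0.996, -0.001], [0.002, 0.001, -1.0]]
contact_force: [0.2, -1.0, 1.0]
width: 0.997
grip_force: 0.0
```

```bash
python3 - <<'E'
from m import *
s=st();to(631,-257.5,56.5,s);c,T=grab("wrist");lid(c,T,.042,.0915)
E
```

```text
t41.92 pos [ 632.2 -258.1  104.2] x-yaw 4.9 tilt [ 0.002 -0.001] j [3.0, 58.0, 32.0, 86.0, -37.0, 47.0, -36.0] w 0.997 f 0 F [ 0.2 -1.   1. ]
delta tool to (631, -257.5, 56.5) [-1.3 -0.7 47.7]
lid? [553  16] [639 239] [ 719. -414.] [130.  57.] 16.7
lid? [25 32] [156 172] [ 711. -123.] [78. 70.] 68.6
lid? [158 159] [475 356] [ 631. -258.] [126. 181.] 4.9
red [293 277] [340 322] [ 632. -258.] [22. 22.] 20.5
```

>>> servo_tool([
  {"x":0,"y":0,"z":30,"rx":0,"ry":0,"rz":0,"jaw":0},
  {"x":0,"y":0,"z":17,"rx":0,"ry":0,"rz":0,"jaw":0},
  {"x":0,"y":0,"z":0,"rx":0,"ry":0,"rz":0,"jaw":0},
  {"x":0,"y":0,"z":0,"rx":0,"ry":0,"rz":0,"jaw":1},
  {"x":0,"y":0,"z":0,"rx":0,"ry":0,"rz":0,"jaw":1},
  {"x":0,"y":0,"z":0,"rx":0,"ry":0,"rz":0,"jaw":1},
  {"x":0,"y":0,"z":0,"rx":0,"ry":0,"rz":0,"jaw":1},
  {"x":0,"y":0,"z":0,"rx":0,"ry":0,"rz":0,"jaw":1},
  {"x":0,"y":0,"z":0,"rx":0,"ry":0,"rz":0,"jaw":1},
], grip_force=70)

```text
time_s: 43.1
eef_pos: [0.6318, -0.2583, 0.0564]
orientation: [[0.996, 0.085, 0.001], [0.085, -0.996, -0.0], [0.001, 0.001, -1.0]]
contact_force: [-0.2, 0.0, 5.3]
width: 0.353
grip_force: 69.4
```

>>> servo_tool([
  {"x":0,"y":0,"z":-30,"rx":0,"ry":0,"rz":0,"jaw":1},
  {"x":0,"y":0,"z":-40,"rx":0,"ry":0,"rz":0,"jaw":1},
  {"x":0,"y":0,"z":-40,"rx":0,"ry":0,"rz":0,"jaw":1},
  {"x":0,"y":0,"z":-40,"rx":0,"ry":0,"rz":0,"jaw":1},
  {"x":0,"y":0,"z":0,"rx":0,"ry":0,"rz":0,"jaw":1},
])

```text
time_s: 43.72
eef_pos: [0.6326, -0.2594, 0.2087]
orientation: [[0.996, 0.085, 0.006], [0.085, -0.996, -0.003], [0.005, 0.004, -1.0]]
contact_force: [-0.4, -0.4, -1.2]
width: 0.347
grip_force: 69.4
```

```bash
python3 - <<'E'
from m import *
s=st();h=s["eef_pos"][2]-.0572;c,T=grab("wrist");lid(c,T,.042+h,.0915+h)
to(481,43,None,s)
E
```

```text
t43.73 pos [ 632.6 -259.4  208.7] x-yaw 4.9 tilt [ 0.006 -0.003] j [1.0, 51.0, 36.0, 82.0, -33.0, 57.0, -40.0] w 0.347 f 69 F [-0.4 -0.4 -1.2]
lid? [ 2 34] [ 71 114] [ 722. -133.] [32. 32.] 58.6
lid? [120  72] [208 156] [ 708. -189.] [33. 38.] 5.3
lid? [109 160] [525 348] [ 650. -258.] [ 92. 182.] 4.7
red [283 319] [351 389] [ 634. -259.] [22. 26.] 83.4
delta tool to (481, 43, None) [-125.5 -314.2   -1.8]
```

>>> servo_tool([
  {"x":-18,"y":-30,"z":0,"rx":0,"ry":0,"rz":0,"jaw":1},
  {"x":-18,"y":-40,"z":0,"rx":0,"ry":0,"rz":0,"jaw":1},
  {"x":-18,"y":-40,"z":0,"rx":0,"ry":0,"rz":0,"jaw":1},
  {"x":-18,"y":-40,"z":0,"rx":0,"ry":0,"rz":0,"jaw":1},
  {"x":-18,"y":-45,"z":0,"rx":0,"ry":0,"rz":0,"jaw":1},
  {"x":-18,"y":-45,"z":0,"rx":0,"ry":0,"rz":0,"jaw":1},
  {"x":-9,"y":-44,"z":0,"rx":0,"ry":0,"rz":0,"jaw":1},
  {"x":-8,"y":-30,"z":0,"rx":0,"ry":0,"rz":0,"jaw":1},
  {"x":0,"y":0,"z":0,"rx":0,"ry":0,"rz":0,"jaw":1},
])

```text
time_s: 44.9
eef_pos: [0.4776, 0.0474, 0.2037]
orientation: [[0.996, 0.09, -0.005], [0.09, -0.996, 0.001], [-0.005, -0.002, -1.0]]
contact_force: [-0.2, -0.9, -2.5]
width: 0.351
grip_force: 69.7
```

>>> servo_tool([
  {"x":0,"y":0,"z":0,"rx":0,"ry":0,"rz":-0.15,"jaw":1},
  {"x":0,"y":0,"z":0,"rx":0,"ry":0,"rz":-0.15,"jaw":1},
  {"x":0,"y":0,"z":0,"rx":0,"ry":0,"rz":-0.15,"jaw":1},
  {"x":0,"y":0,"z":0,"rx":0,"ry":0,"rz":-0.15,"jaw":1},
  {"x":0,"y":0,"z":0,"rx":0,"ry":0,"rz":-0.15,"jaw":1},
  {"x":0,"y":0,"z":0,"rx":0,"ry":0,"rz":-0.15,"jaw":1},
  {"x":0,"y":0,"z":0,"rx":0,"ry":0,"rz":-0.15,"jaw":1},
  {"x":0,"y":0,"z":0,"rx":0,"ry":0,"rz":-0.15,"jaw":1},
  {"x":0,"y":0,"z":0,"rx":0,"ry":0,"rz":-0.15,"jaw":1},
  {"x":0,"y":0,"z":0,"rx":0,"ry":0,"rz":-0.15,"jaw":1},
  {"x":0,"y":0,"z":0,"rx":0,"ry":0,"rz":0,"jaw":1},
  {"x":0,"y":0,"z":0,"rx":0,"ry":0,"rz":0,"jaw":1},
])

```text
time_s: 46.4
eef_pos: [0.4798, 0.0436, 0.205]
orientation: [[-0.011, 1.0, -0.001], [1.0, 0.011, -0.0], [-0.0, -0.001, -1.0]]
contact_force: [-0.6, -0.3, -2.3]
width: 0.35
grip_force: 69.6
```

```bash
python3 - <<'E'
from m import *
s=st();h=s["eef_pos"][2]-.0568;c,T=grab("wrist");lid(c,T,.042+h,.0915+h)
for b in blobs(c["color"],"green",300): print("green",b.min(0),b.max(0),*rect(c,T,b,.064))
to(481,43,115,s);cv2.imwrite("pics/w14.png",c["color"])
E
```

```text
t46.40 pos [479.8  43.6 205. ] x-yaw 90.6 tilt [-0.001 -0.   ] j [-19.0, 33.0, 13.0, 117.0, -13.0, 31.0, 4.0] w 0.350 f 70 F [-0.6 -0.3 -2.3]
lid? [562 267] [625 327] [617.  43.] [33. 33.] 53.2
lid? [  0 194] [ 44 374] [333.  40.] [100.  26.] 74.6
lid? [109 160] [525 348] [479.  61.] [181.  92.] 0.7
red [283 319] [351 389] [479.  46.] [22. 27.] 11.0
delta tool to (481, 43, 115) [-0.6  1.3 90. ]
```

>>> servo_tool([
  {"x":-1,"y":2,"z":30,"rx":0,"ry":0,"rz":0,"jaw":1},
  {"x":0,"y":0,"z":30,"rx":0,"ry":0,"rz":0,"jaw":1},
  {"x":0,"y":0,"z":20,"rx":0,"ry":0,"rz":0,"jaw":1},
  {"x":0,"y":0,"z":0,"rx":0,"ry":0,"rz":0,"jaw":1},
  {"x":0,"y":0,"z":0,"rx":0,"ry":0,"rz":0,"jaw":1},
  {"x":0,"y":0,"z":0,"rx":0,"ry":0,"rz":0,"jaw":1},
])

```text
time_s: 47.2
eef_pos: [0.4827, 0.0433, 0.1263]
orientation: [[-0.014, 1.0, 0.002], [1.0, 0.014, 0.0], [0.0, 0.002, -1.0]]
contact_force: [-0.0, -0.1, -2.5]
width: 0.352
grip_force: 69.7
```

>>> servo_tool([
  {"x":0,"y":0,"z":3,"rx":0,"ry":0,"rz":0,"jaw":1},
  {"x":0,"y":0,"z":3,"rx":0,"ry":0,"rz":0,"jaw":1},
  {"x":0,"y":0,"z":2,"rx":0,"ry":0,"rz":0,"jaw":1},
  {"x":0,"y":0,"z":0,"rx":0,"ry":0,"rz":0,"jaw":1},
])

```text
time_s: 47.7
eef_pos: [0.4819, 0.0432, 0.1172]
orientation: [[-0.014, 1.0, -0.0], [1.0, 0.014, 0.0], [0.0, -0.0, -1.0]]
contact_force: [-0.1, 0.1, -2.3]
width: 0.35
grip_force: 69.7
```

```bash
python3 - <<'E'
from m import *
s=st();h=s["eef_pos"][2]-.0565;c,T=grab("wrist");lid(c,T,.042+h,.0915+h)
to(481,43,111,s);cv2.imwrite("pics/w15.png",c["color"])
E
```

```text
t47.70 pos [481.9  43.2 117.2] x-yaw 90.8 tilt [-0.  0.] j [-15.0, 42.0, 7.0, 120.0, -16.0, 18.0, 6.0] w 0.350 f 70 F [-0.1  0.1 -2.3]
lid? [269 366] [315 394] [470.  -3.] [15. 25.] 82.5
lid? [318 364] [365 394] [494.  -2.] [25. 16.] 9.2
lid? [109 160] [525 348] [481.  61.] [181.  91.] 0.9
red [282 319] [351 389] [481.  45.] [22. 27.] 11.2
delta tool to (481, 43, 111) [-0.2 -0.9  6.2]
```

The skirt edge is already below the rim with no contact force, so I continue.

>>> servo_tool([
  {"x":0,"y":0,"z":3,"rx":0,"ry":0,"rz":0,"jaw":1},
  {"x":0,"y":0,"z":3,"rx":0,"ry":0,"rz":0,"jaw":1},
  {"x":0,"y":0,"z":1,"rx":0,"ry":0,"rz":0,"jaw":1},
  {"x":0,"y":0,"z":0,"rx":0,"ry":0,"rz":0,"jaw":1},
])

```text
time_s: 48.25
eef_pos: [0.482, 0.0433, 0.1104]
orientation: [[-0.014, 1.0, -0.0], [1.0, 0.014, 0.0], [0.0, -0.0, -1.0]]
contact_force: [0.3, -0.1, -2.3]
width: 0.354
grip_force: 69.8
```

>>> servo_tool([
  {"x":0,"y":0,"z":1,"rx":0,"ry":0,"rz":0,"jaw":1},
  {"x":0,"y":0,"z":0,"rx":0,"ry":0,"rz":0,"jaw":1},
])

```text
time_s: 48.5
eef_pos: [0.482, 0.0432, 0.1103]
orientation: [[-0.014, 1.0, 0.001], [1.0, 0.014, 0.0], [0.0, 0.001, -1.0]]
contact_force: [-3.1, 0.7, 9.3]
width: 0.352
grip_force: 70.9
```

>>> servo_tool([
  {"x":0,"y":0,"z":0,"rx":0,"ry":0,"rz":0,"jaw":0.2},
  {"x":0,"y":0,"z":0,"rx":0,"ry":0,"rz":0,"jaw":0.2},
  {"x":0,"y":0,"z":0,"rx":0,"ry":0,"rz":0,"jaw":0.2},
  {"x":0,"y":0,"z":0,"rx":0,"ry":0,"rz":0,"jaw":0.2},
  {"x":0,"y":0,"z":-40,"rx":0,"ry":0,"rz":0,"jaw":0.2},
  {"x":0,"y":0,"z":-50,"rx":0,"ry":0,"rz":0,"jaw":0.2},
  {"x":0,"y":0,"z":-50,"rx":0,"ry":0,"rz":0,"jaw":0.2},
  {"x":0,"y":0,"z":0,"rx":0,"ry":0,"rz":0,"jaw":1},
  {"x":0,"y":0,"z":0,"rx":0,"ry":0,"rz":0,"jaw":1},
  {"x":0,"y":0,"z":0,"rx":0,"ry":0,"rz":0,"jaw":1},
  {"x":0,"y":0,"z":0,"rx":0,"ry":0,"rz":0,"jaw":1},
  {"x":0,"y":0,"z":0,"rx":0,"ry":0,"rz":0,"jaw":1},
])

```text
time_s: 50.0
eef_pos: [0.4817, 0.0432, 0.2488]
orientation: [[-0.014, 1.0, -0.001], [1.0, 0.014, -0.0], [-0.0, -0.001, -1.0]]
contact_force: [1.4, 0.6, 0.3]
width: 0.0
grip_force: 0.0
```

```bash
python3 - <<'E'
from m import *
s=st();c,T=grab("wrist");lid(c,T,.096,.1455)
cv2.imwrite("pics/w16.png",c["color"])
c,T=grab("side");o,r=ray(c,T,[[0,0]])
for b in blobs(c["color"],"red",15):print("side red",b.mean(0).round(1),len(b))
print(proj(c,T,[[.481,.043,.1455]]))
E
```

```text
t50.00 pos [481.7  43.2 248.8] x-yaw 90.8 tilt [-0.001 -0.   ] j [-20.0, 29.0, 15.0, 114.0, -12.0, 38.0, 3.0] w 0.000 f 0 F [1.4 0.6 0.3]
lid? [568 165] [639 237] [735.  72.] [70. 64.] 0.4
lid? [  0 107] [ 65 353] [219.  22.] [245.  72.] 76.1
lid? [202 154] [427 296] [476.  43.] [193. 126.] 0.8
red [302 230] [333 259] [482.  44.] [21. 21.] 45.2
red [627 119] [639 143] [703. 129.] [10. 17.] 12.9
side red [310.2 231.4] 23
side red [163.8 184.7] 21
side red [153.7 174.4] 43
side red [404.6 188.7] 326
side red [221.8 169. ] 156
side red [61.8 54.3] 21
side red [69.2  5.2] 29
[[310.32761286 228.83114553]]
```

The lid is seated: contact came at the skirt 54 mm height. The plunger is at (482,44). I press it with shut fingers.

>>> servo_tool([
  {"x":0,"y":0,"z":45,"rx":0,"ry":0,"rz":0,"jaw":1},
  {"x":0,"y":0,"z":35,"rx":0,"ry":0,"rz":0,"jaw":1},
  {"x":0,"y":0,"z":8,"rx":0,"ry":0,"rz":0,"jaw":1},
  {"x":0,"y":0,"z":5,"rx":0,"ry":0,"rz":0,"jaw":1},
  {"x":0,"y":0,"z":4,"rx":0,"ry":0,"rz":0,"jaw":1},
  {"x":0,"y":0,"z":3,"rx":0,"ry":0,"rz":0,"jaw":1},
  {"x":0,"y":0,"z":0,"rx":0,"ry":0,"rz":0,"jaw":1},
  {"x":0,"y":0,"z":0,"rx":0,"ry":0,"rz":0,"jaw":1},
])

```text
time_s: 51.1
eef_pos: [0.4826, 0.0432, 0.1499]
orientation: [[-0.014, 1.0, 0.001], [1.0, 0.014, 0.0], [0.0, 0.001, -1.0]]
contact_force: [-0.7, 0.1, 4.0]
width: 0.001
grip_force: 2.1
```

>>> servo_tool([
  {"x":0,"y":0,"z":2,"rx":0,"ry":0,"rz":0,"jaw":1},
  {"x":0,"y":0,"z":1.5,"rx":0,"ry":0,"rz":0,"jaw":1},
  {"x":0,"y":0,"z":0.5,"rx":0,"ry":0,"rz":0,"jaw":1},
  {"x":0,"y":0,"z":0,"rx":0,"ry":0,"rz":0,"jaw":1},
])

```text
time_s: 51.6
eef_pos: [0.4826, 0.0432, 0.1464]
orientation: [[-0.014, 1.0, 0.002], [1.0, 0.014, 0.0], [0.0, 0.002, -1.0]]
contact_force: [-2.6, -1.2, 15.7]
width: 0.0
grip_force: 7.6
```

The plunger is at its stop: 15.7 N, 10 mm of travel. I hold briefly, then retreat and look.

>>> servo_tool([
  {"x":0,"y":0,"z":0.5,"rx":0,"ry":0,"rz":0,"jaw":1},
  {"x":0,"y":0,"z":0,"rx":0,"ry":0,"rz":0,"jaw":1},
  {"x":0,"y":0,"z":0,"rx":0,"ry":0,"rz":0,"jaw":1},
])

```text
time_s: 51.98
eef_pos: [0.4826, 0.0432, 0.1463]
orientation: [[-0.014, 1.0, 0.002], [1.0, 0.014, 0.001], [0.001, 0.002, -1.0]]
contact_force: [-2.8, -0.3, 19.4]
width: -0.001
grip_force: 9.9
```

>>> servo_tool([
  {"x":0,"y":0,"z":-10,"rx":0,"ry":0,"rz":0,"jaw":1},
  {"x":0,"y":0,"z":-40,"rx":0,"ry":0,"rz":0,"jaw":1},
  {"x":0,"y":0,"z":-50,"rx":0,"ry":0,"rz":0,"jaw":1},
  {"x":-50,"y":0,"z":0,"rx":0,"ry":0,"rz":0,"jaw":1},
  {"x":-50,"y":0,"z":0,"rx":0,"ry":0,"rz":0,"jaw":1},
  {"x":-50,"y":0,"z":0,"rx":0,"ry":0,"rz":0,"jaw":1},
  {"x":0,"y":0,"z":0,"rx":0,"ry":0,"rz":0,"jaw":1},
  {"x":0,"y":0,"z":0,"rx":0,"ry":0,"rz":0,"jaw":1},
])

```text
time_s: 52.98
eef_pos: [0.4839, -0.1059, 0.2445]
orientation: [[-0.014, 1.0, -0.001], [1.0, 0.014, 0.001], [0.001, -0.001, -1.0]]
contact_force: [0.1, 0.8, -0.0]
width: -0.005
grip_force: 0.0
```

```bash
python3 - <<'E'
from m import *
s=st();c,T=grab("side")
cv2.imwrite("pics/fin.png",cv2.resize(c["color"][150:430,210:450],None,fx=2,fy=2))
c,T=grab("wrist");lid(c,T,.096,.1455)
E
```

```text
t52.98 pos [ 483.9 -105.9  244.5] x-yaw 90.8 tilt [-0.001  0.001] j [-2.0, 30.0, 14.0, 112.0, -11.0, 39.0, 20.0] w -0.005 f 0 F [ 0.1  0.8 -0. ]
lid? [499 198] [568 268] [ 673. -105.] [63. 64.] 12.3
lid? [0 1] [ 38 249] [230. -28.] [207.  39.] 79.4
lid? [188   0] [439 139] [476.  21.] [193. 101.] 0.9
red [ 32 404] [ 61 420] [ 246. -260.] [39.  6.] 31.8
red [299   0] [336  35] [482.  41.] [23. 20.] 0.9
```

View pics/fin.png

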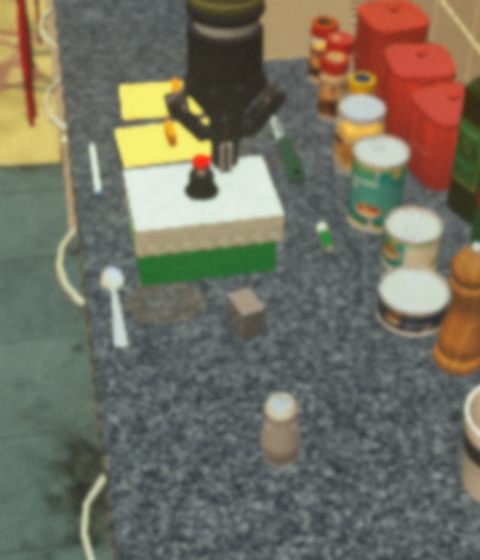

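The lid sits level and fully on the box (skirt at about (205,240)), with the plunger at (201,165). The other dividers and the small items are in place, and the robot touches nothing.

```bash
python3 -c "
from bench import *
print(finish_job())"
```

```text
the job is handed in; nothing more can be done
None
```

The lunch box is packed as asked and handed in: three red cartons on the floor of the green box, the 133 mm divider on its ledges with both tubs on it, the lid fully on, and the plunger pressed to its stop (19 N, about 10 mm of travel); the judge returned no result.

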